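# Load the thin test plate into the reader

### The job

The thin aluminium test plate lies sunk in the shallow lane of the low riser, where fingers cannot get hold of it. Lower a fingertip onto it slowly, press lightly and slide it along the lane until its end overhangs the riser's open front edge far enough to be pinched by its sides, without letting it tip off or fall; then pick it up and push it gently into the slot of the white plate reader until it is fully home against the stop inside, keep it pressed there with about 10 N for half a second so that it makes contact, and let go. Do not lean hard on the plate or ram it into the reader, and leave the two dropper bottles and the amber vial standing where they are.

Things in the scene. Friction and masses are not known exactly. Their poses are not given: they have to be found in the camera images.
- plate_center (a point): Centre (half-way up) of the loose test plate: plain aluminium, 130 (its x) x 50 (y) x 3 mm (z up), 3 white pads on top, 40 to 80 g, same end for end. Starts flat in the riser's lane, its end 4 to 22 mm inside the front edge. Balances at its centre: over 65 mm of overhang tips it off. A fingertip pressing 3 to 9 N drags it; over 15 N on the riser is too hard (landing on it at 10 mm/s makes 20 N).
- riser: Fixed grey plastic riser (low bench step), 165 mm long, 94 mm wide, 46 mm high. Origin on the table under the lane's middle line; x runs along the lane away from its open end, z up. The lane's floor is 42 mm above the table and 58 mm wide, between 18 mm wide, 4 mm high side rails; a 4 mm high end wall closes it at x = +80 mm. Friction of plate on lane about 0.45, varying.
- lane_edge (a point): Middle of the riser's open front edge, at the lane's floor, 75 mm from the riser's origin along -x, 42 mm above the table; axes as the riser's. It faces the robot, more or less; in front of it is nothing but the table below.
- reader: Fixed white plate reader, 150 mm deep, 130 wide, 72 high, dark display on top. Origin on the table under the middle of its front face, which faces the robot more or less; x runs level into the slot. The plate goes in flat, long way in. Slot floor 42 mm above the table, 7 mm high, 56 mm wide, 70 mm deep; mouth flared over its first 12 mm to 36-55 mm above the table and 68 mm wide at the face.
- slot_stop (a point): Foot of the stop, middle of the slot's inner end, at reader x = +70 mm, z = 42 mm. Home, the plate's centre is 65 mm short of it and 60 mm stick out of the face. Over the last 8 to 18 mm (start varies) an inner carriage resists with a steady 3 to 4 N and stays where pushed; at the stop the force rises steeply. Then press with 7 to 15 N; over 20 N is too hard.
- dropper_a: Bystander: loose white dropper bottle with orange cap, 28 mm across, 70 mm high, origin under its base, standing beyond the gap between riser and reader.
- dropper_b: Bystander: loose white dropper bottle with blue cap, 28 mm across, 70 mm high, origin under its base, standing outside to the left.
- vial: Bystander: loose amber vial with black cap, 30 mm across, 66 mm high, origin under its base, standing outside to the right.
There are look-alikes about, which are no part of the job. What is meant by the part that bears plate_center is not black or blue, and is the smaller of those in its own colour.

How it is judged:
By the outcome, as a careful person would: the job done as asked, in the order asked, and still so for the second after the job is handed in, with the robot touching nothing.
It also fails if it takes over 72 s, if anything falls off the work surface, if the arm or the gripper's body presses on something with over 40 N, if the wrist force passes 120 N, or if a joint passes its speed limit or range.

### The arm

A 7-joint arm with a two-finger parallel gripper is mounted at the origin on the work surface. World frame = base frame: x ahead of the robot, y to its left, z up, the work surface at z = 0. Lengths are in m, angles in rad, forces in N, time in s.
With the tool pointing down it reaches from about 0.4 to 0.875 m from the base axis. Payload 19.3 kg.
Tool frame: the origin (TCP) lies on the centre line of the jaws, within the pads' length; the fingertips stand 11 mm ahead of it and the grasp point (between the pads) lies 8 mm behind it; y points along the fingers, x is the direction in which the jaws open and shut, and the axes are right-handed (so a half turn about y gives the same grasp; the last joint's range is limited). The gripper opens to 85 mm and grips with 20 to 120 N. Pads are 22 mm wide; open, the fingers measure 114 mm over their backs; the gripper's body (76 mm by 85 mm) begins 54 mm behind the grasp point. The pads swing forward as they close: fully open they stand 13 mm farther back than shut.
Start: joints at [1.232, 0.521, -0.036, 1.599, 0.021, 1.021, -0.113], TCP at [0.166, -0.603, 0.242] pointing down, gripper open.
Joint ranges: [-2.91, 2.91], [-0.3, 2.13], [-1.5, 1.42], [0.17, 2.43], [-1.26, 4.41], [0.16, 1.93], [-2.52, 2.52]. Speed limits (rad/s): [1.89, 1.89, 2.39, 2.39, 3.01, 3.01, 3.01].

### API

Orientations are given as [roll, pitch, yaw] about the fixed x, y, z axes, in that order (R = Rz(yaw) Ry(pitch) Rx(roll)).
In Python, from workcell import monitor, cams, bot gives the robot as it stands.
- The arm moves only by the tool send_rows, never from a script. Its argument "series" is text: rows parted by semicolons, each of 7 numbers parted by spaces: the turn, a rotation vector about the tool's x, y, z in rad, then the shift along the tool's x, y, z in mm, then the opening, from 0 (shut) to 1 (fully open). In form: ax ay az tx ty tz claw; .... A call has 1 to 20 rows; each row is the pose to reach, as a shift and turn from the pose commanded when the call began, along the tool's axes at that moment; what a row does not reach only later rows make up. A row lasts 1/12 s, in which the tool goes at most 41.7 mm and 7.16 degrees, less where a joint would pass 70% of its speed; a pose out of reach is approached as far as the arm can. A call with a gripper value outside its range is refused whole. The fingers move at their own pace and stop on an object; "force" is the grip in N (left out, the last holds). Time passes only in rows, so rows that repeat a pose let the fingers close. It gives the time, the measured TCP pose, the force and the opening at its end, in the units of the state.
- monitor.observe(): the state, without advancing time (a new reading comes with each control period).
- cams.grab_frame(name): name is "scene" or "top" or "wrist"; returns the picture (400x640x3 uint8, red, green, blue); there is no depth.
- cams.get_calibration(name): a dict with "mtx" (3x3 intrinsics, pixels), "k1" (the pictures are not rectified: a ray, as slopes to the right and down, at radius r is drawn at 1 + k1 r^2 times it, then the intrinsics apply), "origin" and "attitude" of the camera in the world. Camera axes: x right, y down, z forward; pixel columns grow to the right and rows downward; lengths in m; the calibration is good to about 2 mm. A picture is of the moment at which its call begins: read the wrist's pose just before it. get_calibration takes no time and is no camera call; for the wrist camera it gives the pose at the moment of the call.
- bot.job_done(): hands the job in, once; it reports no verdict.
The state is a dict: "clock": time; "qpos": joint angles; "qd": joint speeds; "joint_efforts": joint torques, N m; "position": TCP position; "tool_rot": TCP orientation; "force": force on the tool from outside, world axes, zero at the start; "moment": the same for the moment, N m; "grip_width": finger opening in m.
Only numpy, scipy, OpenCV 4.12 (cv2) and the standard library are available. Lean on these libraries where they do the work, as an engineer would, in place of code of your own. Each camera call takes 0.05 s, during which the arm holds its last target.

## Working session

There is one attempt and no reset: what is moved stays moved. The work goes in short steps, Python scripts to look and compute and a tool call to move; the robot and the scene stay as the last step left them, time stands still between calls to the robot, and variables do not carry over. Pictures are saved under pics/ and viewed, and the job is handed in when it is done.

Besides the shell and the picture viewer there is one more tool, called after ">>>" in YAML: its name, and indented under it one key for each argument. send_rows: Moves the arm, as the interface text tells. Its arguments: {"type":"object","properties":{"series":{"type":"string"},"force":{"type":"number"}},"required":["series"]}

```bash
mkdir -p pics; ls; python3 - <<'E'
from workcell import monitor, cams, bot
import cv2,numpy as np
np.set_printoptions(precision=4,suppress=True)
s=monitor.observe(); print(s)
for n in ["scene","top","wrist"]:
    c=cams.get_calibration(n); print(n,c)
    f=cams.grab_frame(n); cv2.imwrite(f"pics/{n}0.png",f[:,:,::-1])
E
```

```text
pics
{'clock': 0.0, 'qpos': array([ 1.2318,  0.522 , -0.0363,  1.6   ,  0.0212,  1.0211, -0.1128]), 'qd': array([ 0.0012,  0.0011,  0.0012, -0.0005, -0.0004, -0.0002,  0.0002]), 'joint_efforts': array([ -0.0015, -92.71  ,   1.9785, -36.993 ,   0.0178,   0.008 ,
         0.0001]), 'position': array([ 0.1659, -0.6023,  0.2417]), 'tool_rot': array([-1.5709,  0.0011, -1.302 ]), 'force': array([-0.6383,  0.4233, -0.9492]), 'moment': array([ 0.0114, -0.035 , -0.0381]), 'grip_width': 0.08518871421914677}
scene {'mtx': array([[391.2293,   0.    , 323.7166],
       [  0.    , 391.2293, 201.0554],
       [  0.    ,   0.    ,   1.    ]]), 'k1': -0.07492468251435032, 'origin': array([ 1.2337, -0.2137,  0.6414]), 'attitude': array([-2.2198, -0.0247,  1.3262])}
top {'mtx': array([[490.5253,   0.    , 326.2901],
       [  0.    , 490.5253, 196.0199],
       [  0.    ,   0.    ,   1.    ]]), 'k1': -0.013180197493784162, 'origin': array([0.2732, 0.0016, 1.3826]), 'attitude': array([-2.9614,  0.0121, -1.5969])}
wrist {'mtx': array([[287.0084,   0.    , 319.9482],
       [  0.    , 287.0084, 196.2387],
       [  0.    ,   0.    ,   1.    ]]), 'k1': -0.010148194962568993, 'origin': array([ 0.2449, -0.5807,  0.3736]), 'attitude': array([ 2.8191,  0.0019, -1.3026])}
```

View pics/top0.png

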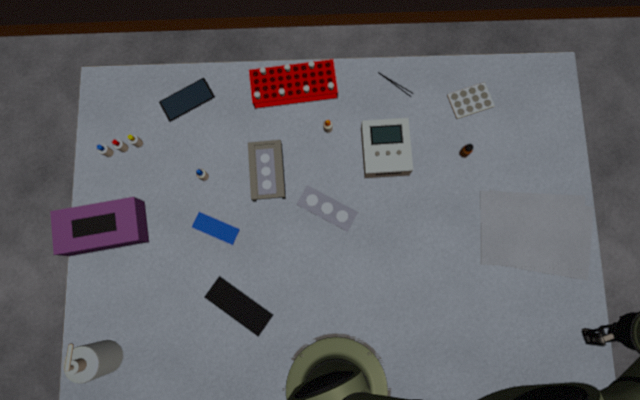

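View pics/scene0.png

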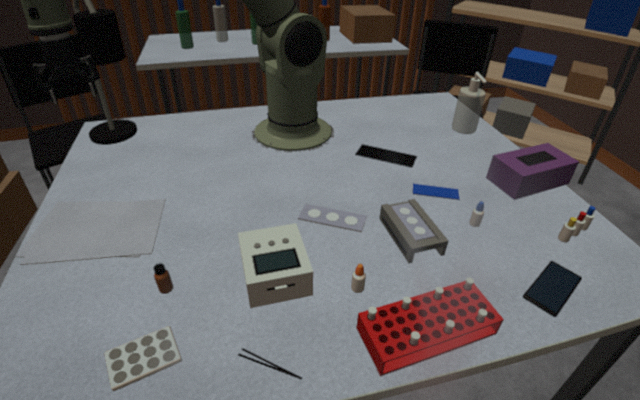

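View pics/wrist0.png

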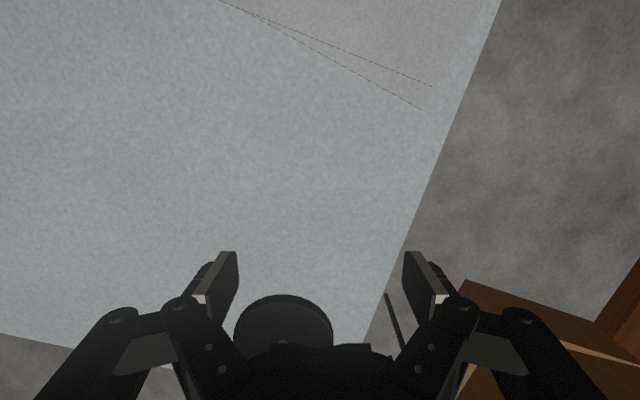

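Candidates: bare grey plate on the table (327,207), grey plate in the riser's lane (266,173), blue one (216,228), black one (239,306). By the description it is the smaller aluminium one, in the lane. I'll check it in a crop.

```bash
cat > h.py <<'E'
import numpy as np,cv2
from scipy.spatial.transform import Rotation as R
from workcell import monitor,cams,bot
np.set_printoptions(precision=4,suppress=True)
def rot(e): return R.from_euler('xyz',e).as_matrix()
def p2w(c,uv,z):
    K=c['mtx']; d=np.array([(uv[0]-K[0,2])/K[0,0],(uv[1]-K[1,2])/K[1,1]])
    s=d.copy()
    for _ in range(20): s=d/(1+c['k1']*(s@s))
    v=rot(c['attitude'])@np.array([s[0],s[1],1]); o=np.array(c['origin'])
    return o+v*(z-o[2])/v[2]
def w2p(c,p):
    q=rot(c['attitude']).T@(np.asarray(p,float)-c['origin']); s=q[:2]/q[2]
    s=s*(1+c['k1']*(s@s)); K=c['mtx']
    return np.array([K[0,0]*s[0]+K[0,2],K[1,1]*s[1]+K[1,2]])
def crop(f,x0,y0,x1,y1,k,name):
    cv2.imwrite('pics/'+name,cv2.resize(f[y0:y1,x0:x1,::-1],None,fx=k,fy=k,interpolation=cv2.INTER_CUBIC))
def st():
    s=monitor.observe(); print('t',round(s['clock'],2),'p',s['position'],'rpy',s['tool_rot'],'F',s['force'],'w',round(s['grip_width'],4)); return s
def tool(s,d): # world vector -> tool axes, mm
    return rot(s['tool_rot']).T@np.asarray(d)*1000
E
python3 - <<'E'
from h import *
f=cv2.imread('pics/top0.png')[:,:,::-1]
crop(f,235,105,425,225,4,'topcrop.png')
E
```

```text
(no output)
```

View pics/topcrop.png

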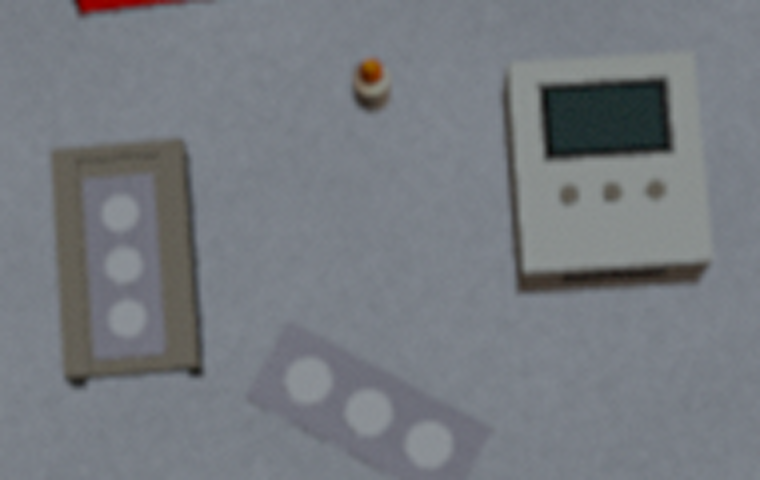

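The crop confirms the plate in the lane at crop (124,265). It is smaller than the one on the table at (370,410). Riser top corners are about (54,152), (184,140), (201,368), (66,380), and the reader top is (510,62) to (712,262).

```bash
python3 - <<'E'
from h import *
c=cams.get_calibration('top')
g=lambda u,z:p2w(c,(235+(u[0]+.5)/4-.5,105+(u[1]+.5)/4-.5),z)
ri=[g(u,.046) for u in [(54,152),(184,140),(201,368),(66,380)]]
print('riser',*ri, 'ctr',np.mean(ri,0))
re=[g(u,.072) for u in [(510,62),(692,52),(712,262),(522,276)]]
print('reader',*re)
for n,q in (('riser',ri),('reader',re)):
    d=(q[0]+q[1]-q[2]-q[3])/2; e=(q[0]+q[3]-q[1]-q[2])/2
    print(n,np.linalg.norm(d),np.linalg.norm(e),np.degrees(np.arctan2(d[1],d[0])),np.degrees(np.arctan2(-e[0],e[1])),'front mid',(q[2]+q[3])/2)
for z,us in ((.045,[(124,265),(120,213),(127,319),(85,178),(155,173),(165,355),(92,361)]),(.035,[(371,95)])): 
    for u in us: print(g(u,z))
print('droppers b, vial',p2w(c,(202,177),.01),p2w(c,(466,153),.02))
st()
E
```

```text
riser [0.677  0.2287 0.046 ] [0.683  0.1365 0.046 ] [0.5186 0.1262 0.046 ] [0.5128 0.22   0.046 ] ctr [0.5978 0.1778 0.046 ]
reader [ 0.7249 -0.0945  0.072 ] [ 0.7284 -0.2218  0.072 ] [ 0.5776 -0.227   0.072 ] [ 0.5715 -0.0967  0.072 ]
riser 0.16462716236963498 0.09319035582381462 3.3178432280144565 3.645415392144386 front mid [0.5157 0.1731 0.046 ]
reader 0.15208362645778617 0.1288724253203899 1.3891992331847411 2.1357996609494 front mid [ 0.5746 -0.1618  0.072 ]
[0.5936 0.1795 0.045 ]
[0.6313 0.1822 0.045 ]
[0.5549 0.1776 0.045 ]
[0.6575 0.2069 0.045 ]
[0.6597 0.1573 0.045 ]
[0.5286 0.1512 0.045 ]
[0.5258 0.202  0.045 ]
[0.7159 0.0032 0.035 ]
droppers b, vial [0.5893 0.3676 0.01  ] [ 0.6356 -0.3915  0.02  ]
t 0.15 p [ 0.1659 -0.6023  0.2419] rpy [-1.5709  0.0008 -1.302 ] F [-1.1153  0.1586 -0.2022] w 0.0855
```

```bash
python3 - <<'E'
from h import *
s=st()
print(tool(s,np.array([.48,-.165,.25])-s['position']))
E
```

```text
t 0.15 p [ 0.1659 -0.6023  0.2419] rpy [-1.5709  0.0008 -1.302 ] F [-1.1153  0.1586 -0.2022] w 0.0855
[-338.2176   -7.8774  418.9976]
```

>>> send_rows:
  series: "0 0.24 0 -338 -8 419 0; 0 0.24 0 -338 -8 419 0; 0 0.24 0 -338 -8 419 0; 0 0.24 0 -338 -8 419 0; 0 0.24 0 -338 -8 419 0; 0 0.24 0 -338 -8 419 0; 0 0.24 0 -338 -8 419 0; 0 0.24 0 -338 -8 419 0; 0 0.24 0 -338 -8 419 0; 0 0.24 0 -338 -8 419 0; 0 0.24 0 -338 -8 419 0; 0 0.24 0 -338 -8 419 0; 0 0.24 0 -338 -8 419 0; 0 0.24 0 -338 -8 419 0; 0 0.24 0 -338 -8 419 0; 0 0.24 0 -338 -8 419 0; 0 0.24 0 -338 -8 419 0; 0 0.24 0 -338 -8 419 0"

```text
clock: 1.65
position: [0.4796, -0.1665, 0.2503]
tool_rot: [-1.571, -0.0, -1.544]
force: [0.3, -0.5, -0.6]
grip_width: -0.0001
```

```bash
python3 - <<'E'
from h import *
import pickle
s=st(); c=cams.get_calibration('wrist'); f=cams.grab_frame('wrist')
pickle.dump((c,f),open('w1.pkl','wb')); cv2.imwrite('pics/w1.png',f[:,:,::-1])
print(c['origin'],c['attitude'])
print(tool(s,np.array([.495,.172,.25])-s['position']))
E
```

```text
t 1.65 p [ 0.4796 -0.1665  0.2503] rpy [-1.571  -0.0002 -1.544 ] F [ 0.2983 -0.4942 -0.5905] w -0.0001
[ 0.5614 -0.1642  0.3821] [ 2.8188  0.0004 -1.5446]
[-337.9927    0.2202   24.5198]
```

View pics/w1.png

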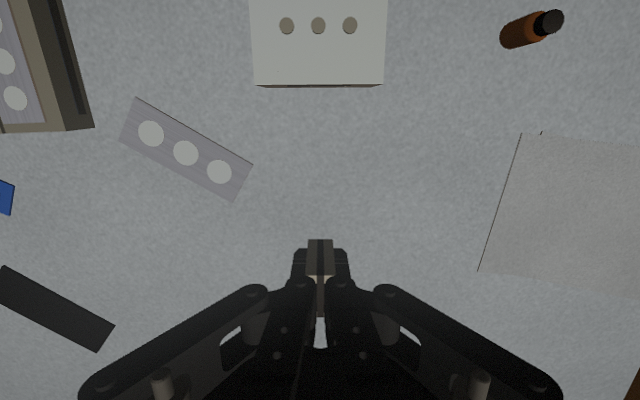

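The wrist view shows the reader's front top edge from (254,85) to (384,84), its sides running up to (249,0) and (388,0), and the loose grey look-alike at (186,152). I'll measure with it and move on to the riser.

```bash
python3 - <<'E'
from h import *
import pickle
c,f=pickle.load(open('w1.pkl','rb'))
crop(f,230,0,410,110,4,'w1c.png')
E
```

```text
(no output)
```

View pics/w1c.png

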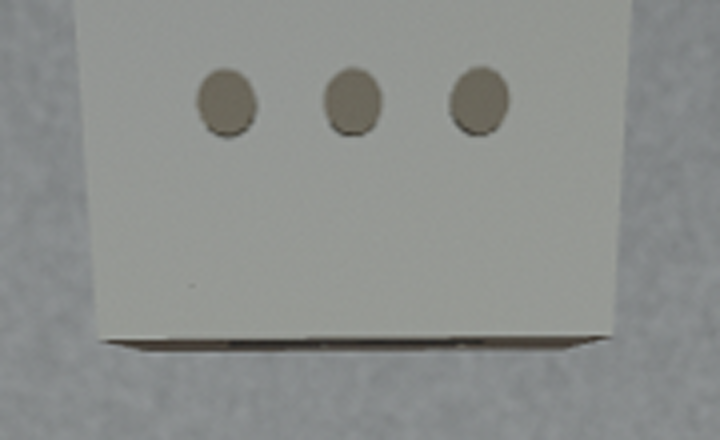

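>>> send_rows:
  series: "0 -0.03 0 -338 0 24 0; 0 -0.03 0 -338 0 24 0; 0 -0.03 0 -338 0 24 0; 0 -0.03 0 -338 0 24 0; 0 -0.03 0 -338 0 24 0; 0 -0.03 0 -338 0 24 0; 0 -0.03 0 -338 0 24 0; 0 -0.03 0 -338 0 24 0; 0 -0.03 0 -338 0 24 0; 0 -0.03 0 -338 0 24 0; 0 -0.03 0 -338 0 24 0; 0 -0.03 0 -338 0 24 0; 0 -0.03 0 -338 0 24 0"

```text
clock: 2.78
position: [0.4947, 0.1717, 0.2504]
tool_rot: [-1.571, -0.0, -1.514]
force: [0.2, 0.6, 1.3]
grip_width: 0.0
```

```bash
python3 - <<'E'
from h import *
import pickle
s=st(); c=cams.get_calibration('wrist'); f=cams.grab_frame('wrist')
pickle.dump((c,f),open('w2.pkl','wb')); cv2.imwrite('pics/w2.png',f[:,:,::-1])
crop(f,230,0,410,150,4,'w2c.png')
E
```

```text
t 2.78 p [0.4947 0.1717 0.2504] rpy [-1.5708 -0.0004 -1.5142] F [0.1653 0.6128 1.2735] w 0.0
```

View pics/w2c.png

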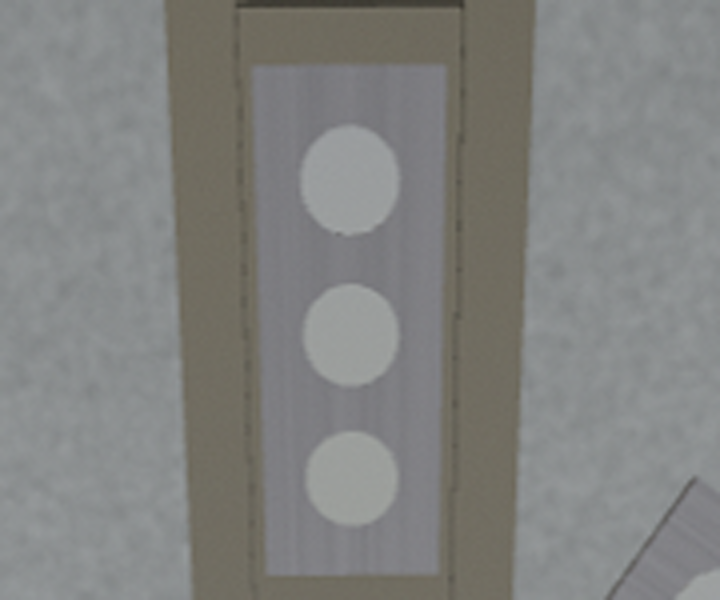

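View pics/w2.png

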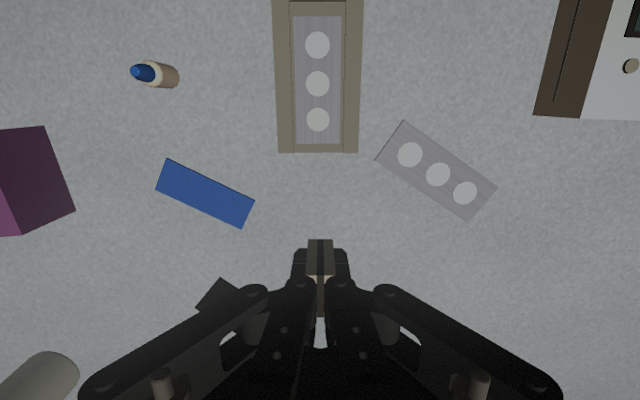

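The wrist view shows the plate in the lane with crop corners (252,65), (447,65), (440,576), (266,576). The riser's front edge is at row 152, columns 278 to 358.

```bash
python3 - <<'E'
from h import *
import pickle
c,f=pickle.load(open('w2.pkl','rb'))
g=lambda u,z,c=c:p2w(c,(230+(u[0]+.5)/4-.5,(u[1]+.5)/4-.5),z)
P=[g(u,.045) for u in [(252,65),(447,65),(440,576),(266,576)]]
print(*P,'ctr',np.mean(P,0)); d=(P[0]+P[1]-P[2]-P[3])/2; print(np.linalg.norm(d),np.degrees(np.arctan2(d[1],d[0])),np.linalg.norm(P[0]-P[1]))
for u in [(351,180),(351,334),(352,478)]: print('pad',g(u,.045))
A=p2w(c,(278,152.5),.046);B=p2w(c,(358.5,152.5),.046);print('front',A,B,(A+B)/2,np.linalg.norm(A-B))
W=[g(u,.046) for u in [(237,8),(463,8)]];print('wall',*W,np.mean(W,0))
L=[g(u,.046) for u in [(167,30),(189,500),(533,30),(515,500)]];print('sides',*L)
d=L[0]-L[1]+L[2]-L[3];print('yaw',np.degrees(np.arctan2(d[1],d[0])))
for z in (.046,.042):
  L=[g(u,z) for u in [(237,30),(250,500),(463,30),(455,500)]];d=L[0]-L[1]+L[2]-L[3];print('lane',*L,'yaw',np.degrees(np.arctan2(d[1],d[0])))
c1,_=pickle.load(open('w1.pkl','rb'))
F=[g(u,.072,c1) for u in [(99,340),(613,337)]];print('reader front',*F,np.mean(F,0),np.linalg.norm(F[0]-F[1]))
S=[g(u,.072,c1) for u in [(77,20),(98,320),(632,20),(614,320)]];d=S[0]-S[1]+S[2]-S[3];print('yaw',np.degrees(np.arctan2(d[1],d[0])),*S)
b=[g(u,.072,c1) for u in [(227,103),(353,102),(480,101)]];print('btn',*b)
E
```

```text
[0.6573 0.2092 0.045 ] [0.6601 0.1592 0.045 ] [0.5298 0.151  0.045 ] [0.527  0.2017 0.045 ] ctr [0.5936 0.1803 0.045 ]
0.13055684105869028 3.4769662363796403 0.05007150364125169
pad [0.6322 0.1824 0.045 ]
pad [0.5942 0.1804 0.045 ]
pad [0.5561 0.1781 0.045 ]
front [0.5156 0.2226 0.046 ] [0.5209 0.1281 0.046 ] [0.5182 0.1753 0.046 ] 0.09463086029675288
wall [0.6695 0.2133 0.046 ] [0.6727 0.1562 0.046 ] [0.6711 0.1847 0.046 ]
sides [0.6637 0.2309 0.046 ] [0.5475 0.2242 0.046 ] [0.6689 0.1381 0.046 ] [0.5527 0.1313 0.046 ]
yaw 3.3177179870500506
lane [0.6647 0.2131 0.046 ] [0.5484 0.2068 0.046 ] [0.6679 0.1558 0.046 ] [0.5517 0.1484 0.046 ] yaw 3.387776423884817
lane [0.6658 0.2136 0.042 ] [0.5481 0.2072 0.042 ] [0.669  0.1556 0.042 ] [0.5514 0.1481 0.042 ] yaw 3.3877764238848234
reader front [ 0.5748 -0.0974  0.072 ] [ 0.5789 -0.2271  0.072 ] [ 0.5769 -0.1623  0.072 ] 0.12971897348825626
yaw 1.729771752696808 [ 0.6449 -0.0954  0.072 ] [ 0.5795 -0.0974  0.072 ] [ 0.6482 -0.2251  0.072 ] [ 0.5829 -0.227   0.072 ]
btn [ 0.6285 -0.1303  0.072 ] [ 0.6295 -0.1603  0.072 ] [ 0.6305 -0.1905  0.072 ]
```

```bash
python3 - <<'E'
from h import *
s=st()
print(tool(s,np.array([.6316,.1826,.061])-s['position']))
E
```

```text
t 2.83 p [0.4947 0.1718 0.2504] rpy [-1.5706 -0.0003 -1.514 ] F [ 0.7633 -0.3466  0.7229] w -0.0001
[ -3.0259 189.4065 137.295 ]
```

>>> send_rows:
  series: "0 -0.002 0 -3 30 60 0; 0 -0.002 0 -3 60 100 0; 0 -0.002 0 -3 90 137.3 0; 0 -0.002 0 -3 120 137.3 0; 0 -0.002 0 -3 150 137.3 0; 0 -0.002 0 -3 170 137.3 0; 0 -0.002 0 -3 180 137.3 0; 0 -0.002 0 -3 185 137.3 0; 0 -0.002 0 -3 187 137.3 0; 0 -0.002 0 -3 189 137.3 0; 0 -0.002 0 -3 189.4 137.3 0; 0 -0.002 0 -3 189.4 137.3 0; 0 -0.002 0 -3 189.4 137.3 0"

```text
clock: 3.92
position: [0.6318, 0.1843, 0.0621]
tool_rot: [-1.569, 0.0, -1.51]
force: [-0.1, 0.1, -0.1]
grip_width: -0.0003
```

```bash
python3 - <<'E'
from h import *
s=st(); c=cams.get_calibration('wrist'); f=cams.grab_frame('wrist'); crop(f,200,150,440,330,3,'w3c.png')
for i in range(3): st()
g=cams.grab_frame('scene'); crop(g,340,170,480,280,5,'s3.png')
E
```

```text
t 3.92 p [0.6318 0.1843 0.0621] rpy [-1.5692  0.0003 -1.5101] F [-0.0764  0.0876 -0.1491] w -0.0003
t 3.97 p [0.6317 0.1843 0.0619] rpy [-1.5696  0.0003 -1.5101] F [ 0.0152 -0.1651 -0.1315] w -0.0002
t 3.97 p [0.6317 0.1843 0.0619] rpy [-1.5696  0.0003 -1.5101] F [ 0.0152 -0.1651 -0.1315] w -0.0002
t 3.97 p [0.6317 0.1843 0.0619] rpy [-1.5696  0.0003 -1.5101] F [ 0.0152 -0.1651 -0.1315] w -0.0002
```

View pics/w3c.png

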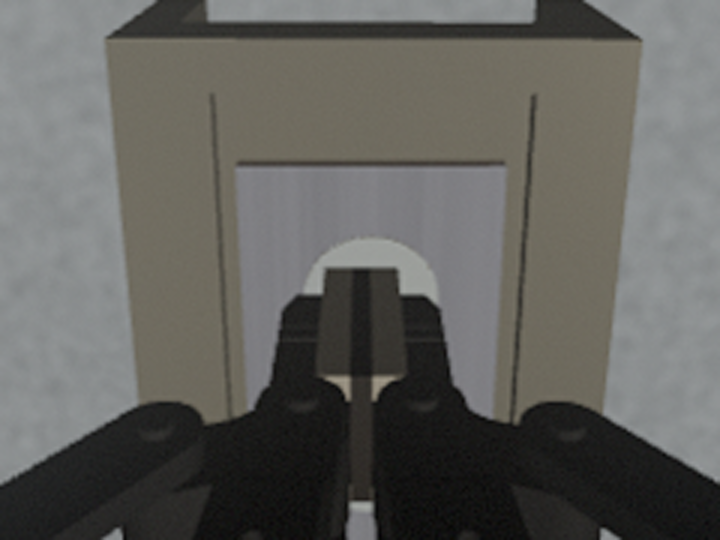

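View pics/s3.png

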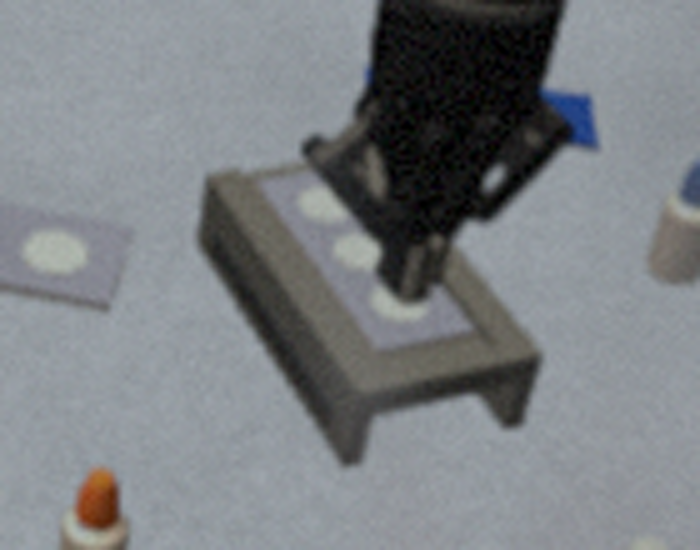

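Fingers are over the rear pad (crop ~(365,270) in the wrist view) with several mm of clearance. I'll descend slowly from here.

>>> send_rows:
  series: "0 0 0 0.5 0.3 0 0; 0 0 0 1 0.6 0 0; 0 0 0 1.5 0.9 0 0; 0 0 0 1.5 1.2 0 0; 0 0 0 1.5 1.5 0 0; 0 0 0 1.5 1.8 0 0; 0 0 0 1.5 2.1 0 0; 0 0 0 1.5 2.4 0 0; 0 0 0 1.5 2.6 0 0; 0 0 0 1.5 2.8 0 0; 0 0 0 1.5 3.0 0 0"

```text
clock: 4.93
position: [0.6314, 0.1827, 0.0579]
tool_rot: [-1.571, -0.0, -1.51]
force: [-0.1, -0.0, -0.3]
grip_width: -0.0003
```

>>> send_rows:
  series: "0 0 0 0 0.2 0 0; 0 0 0 0 0.4 0 0; 0 0 0 0 0.6 0 0; 0 0 0 0 0.8 0 0; 0 0 0 0 1 0 0"

```text
clock: 5.35
position: [0.6314, 0.1827, 0.0569]
tool_rot: [-1.571, 0.0, -1.51]
force: [-0.2, -0.7, -0.2]
grip_width: 0.0002
```

>>> send_rows:
  series: "0 0 0 0 0.15 0 0; 0 0 0 0 0.3 0 0; 0 0 0 0 0.4 0 0"

```text
clock: 5.6
position: [0.6314, 0.1827, 0.0565]
tool_rot: [-1.571, 0.0, -1.51]
force: [0.1, 0.6, 0.4]
grip_width: -0.0001
```

>>> send_rows:
  series: "0 0 0 0 0.15 0 0; 0 0 0 0 0.3 0 0"

```text
clock: 5.77
position: [0.6314, 0.1827, 0.0562]
tool_rot: [-1.571, 0.0, -1.51]
force: [0.3, 0.5, 0.5]
grip_width: 0.0001
```

>>> send_rows:
  series: "0 0 0 0 0.15 0 0; 0 0 0 0 0.3 0 0"

```text
clock: 5.93
position: [0.6314, 0.1827, 0.0561]
tool_rot: [-1.571, -0.0, -1.51]
force: [-2.1, -0.5, 7.7]
grip_width: -0.0001
```

>>> send_rows:
  series: "0 0 0 0 0 0 0; 0 0 0 0 0 0 0"

```text
clock: 6.1
position: [0.6314, 0.1827, 0.0561]
tool_rot: [-1.571, -0.0, -1.51]
force: [-0.8, -2.3, 4.5]
grip_width: -0.0001
```

>>> send_rows:
  series: "0 0 0 0 0.03 -0.5 0; 0 0 0 0 0.03 -1.5 0; 0 0 0 0 0.03 -2.5 0; 0 0 0 0 0.03 -3.5 0; 0 0 0 0 0.03 -4.5 0; 0 0 0 0 0.03 -5.5 0; 0 0 0 0 0.03 -6 0"

```text
clock: 6.68
position: [0.6256, 0.1824, 0.0561]
tool_rot: [-1.57, 0.0, -1.51]
force: [2.6, 0.0, 5.6]
grip_width: 0.0004
```

```bash
python3 - <<'E'
from h import *
s=st();f=cams.grab_frame('wrist'); crop(f,200,150,440,330,3,'w4c.png')
E
```

```text
t 6.68 p [0.6256 0.1824 0.0561] rpy [-1.57    0.0002 -1.51  ] F [2.6214 0.0404 5.5523] w 0.0004
```

View pics/w4c.png

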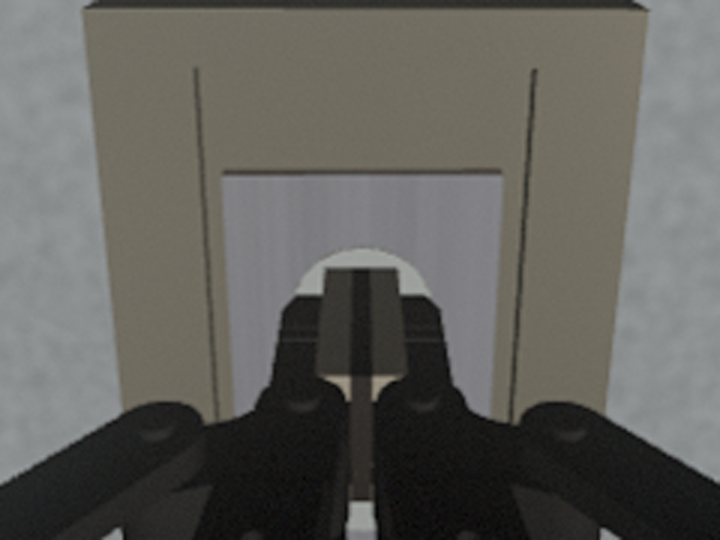

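The plate follows the finger, with a drag of 2.6 N at 5.6 N press. I'll continue.

>>> send_rows:
  series: "0 0 0 0 0 -0.7 0; 0 0 0 0 0 -1.9 0; 0 0 0 0 0 -3.4 0; 0 0 0 0 0 -4.9 0; 0 0 0 0 0 -6.4 0; 0 0 0 0 0 -7.9 0; 0 0 0 0 0 -9.4 0; 0 0 0 0 0 -10.9 0; 0 0 0 0 0 -12.4 0; 0 0 0 0 0 -13.4 0; 0 0 0 0 0 -14 0; 0 0 0 0 0 -14 0"

```text
clock: 7.73
position: [0.6116, 0.1816, 0.0561]
tool_rot: [-1.57, 0.0, -1.51]
force: [2.1, -0.9, 5.9]
grip_width: -0.0
```

>>> send_rows:
  series: "0 0 0 0 0 -0.7 0; 0 0 0 0 0 -1.9 0; 0 0 0 0 0 -3.4 0; 0 0 0 0 0 -4.9 0; 0 0 0 0 0 -6.4 0; 0 0 0 0 0 -7.9 0; 0 0 0 0 0 -9.4 0; 0 0 0 0 0 -10.9 0; 0 0 0 0 0 -12.4 0; 0 0 0 0 0 -13.9 0; 0 0 0 0 0 -15.4 0; 0 0 0 0 0 -16.9 0; 0 0 0 0 0 -18.4 0; 0 0 0 0 0 -19.4 0; 0 0 0 0 0 -20 0; 0 0 0 0 0 -20 0"

```text
clock: 9.07
position: [0.5916, 0.1804, 0.0561]
tool_rot: [-1.57, 0.0, -1.51]
force: [1.1, -1.0, 6.8]
grip_width: -0.0001
```

```bash
python3 - <<'E'
from h import *
s=st();f=cams.grab_frame('wrist'); crop(f,200,100,440,330,3,'w5c.png')
g=cams.grab_frame('scene'); crop(g,340,150,480,280,5,'s5.png')
E
```

```text
t 9.07 p [0.5916 0.1804 0.0561] rpy [-1.5703  0.0002 -1.51  ] F [ 1.1141 -1.0344  6.8109] w -0.0001
```

View pics/w5c.png

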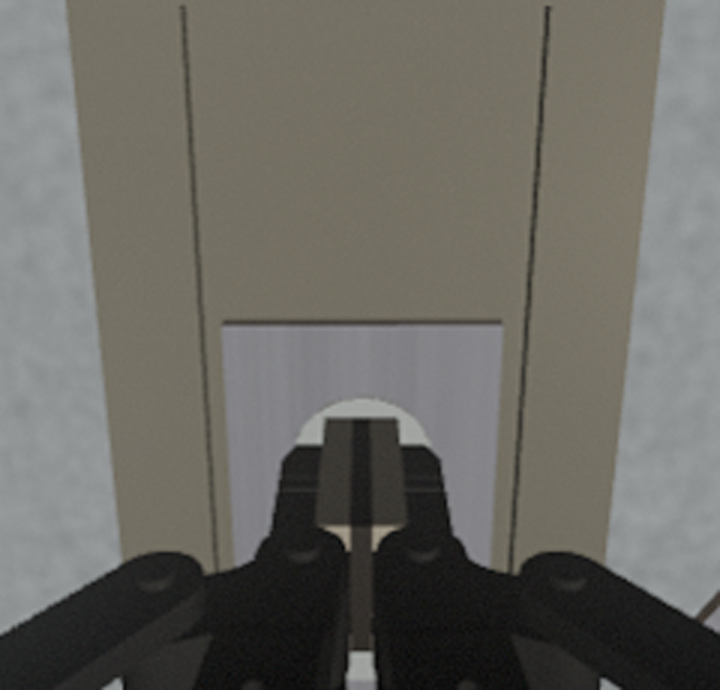

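View pics/s5.png

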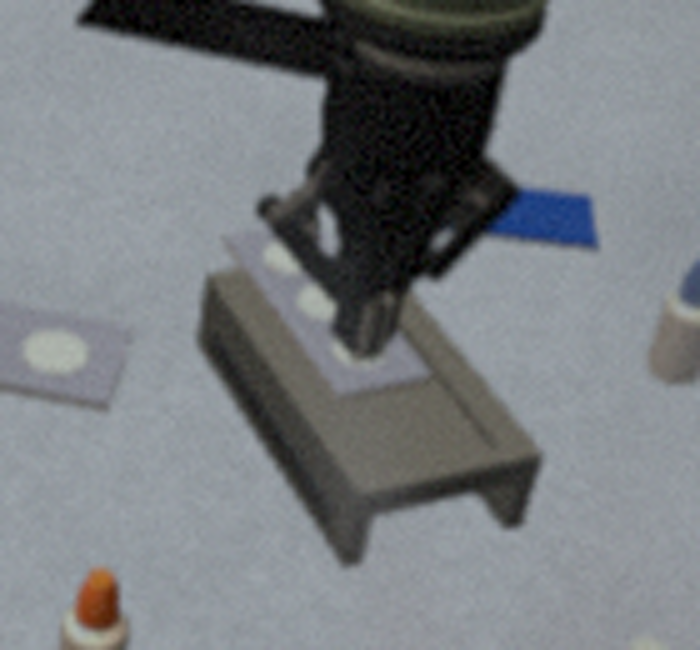

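The plate tracks the finger and overhangs about 29 mm. It needs 20 mm more, and then I'll lift.

>>> send_rows:
  series: "0 0 0 0 -0.02 -0.7 0; 0 0 0 0 -0.03 -1.9 0; 0 0 0 0 -0.03 -3.4 0; 0 0 0 0 -0.03 -4.9 0; 0 0 0 0 -0.03 -6.4 0; 0 0 0 0 -0.03 -7.9 0; 0 0 0 0 -0.03 -9.4 0; 0 0 0 0 -0.03 -10.9 0; 0 0 0 0 -0.03 -12.4 0; 0 0 0 0 -0.03 -13.9 0; 0 0 0 0 -0.03 -15.4 0; 0 0 0 0 -0.03 -16.9 0; 0 0 0 0 -0.03 -18.4 0; 0 0 0 0 -0.03 -19.4 0; 0 0 0 0 -0.03 -20 0; 0 0 0 0 -0.03 -20 0"

```text
clock: 10.5
position: [0.5716, 0.1791, 0.0561]
tool_rot: [-1.57, 0.0, -1.51]
force: [1.5, -0.1, 6.3]
grip_width: 0.0003
```

>>> send_rows:
  series: "0 0 0 0 -0.3 0 0; 0 0 0 0 -1 0 0; 0 0 0 0 -5 0 0; 0 0 0 0 -20 0 0; 0 0 0 0 -50 0 0; 0 0 0 0 -80 -30 1; 0 0 0 0 -110 -60 1; 0 0 0 0 -130 -90 1; 0 0 0 0 -130 -120 1; 0 0 0 0 -130 -130 1; 0 0 0 0 -130 -130 1; 0 0 0 0 -130 -130 1; 0 0 0 0 -130 -130 1; 0 0 0 0 -130 -130 1"

```text
clock: 11.67
position: [0.4425, 0.1712, 0.1855]
tool_rot: [-1.571, 0.0, -1.511]
force: [0.5, -0.1, 0.3]
grip_width: 0.0855
```

```bash
python3 - <<'E'
from h import *
import pickle
s=st();c=cams.get_calibration('wrist');f=cams.grab_frame('wrist'); pickle.dump((c,f),open('w6.pkl','wb'));cv2.imwrite('pics/w6.png',f[:,:,::-1])
crop(f,240,20,420,220,3,'w6c.png')
E
```

```text
t 11.67 p [0.4425 0.1712 0.1855] rpy [-1.5713  0.     -1.5106] F [ 0.4845 -0.141   0.2528] w 0.0855
```

View pics/w6.png

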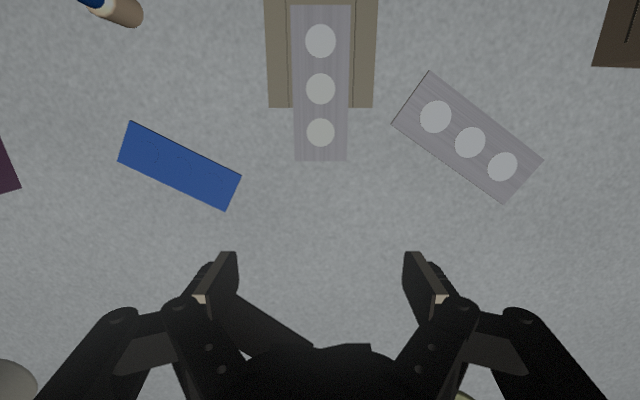

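View pics/w6c.png

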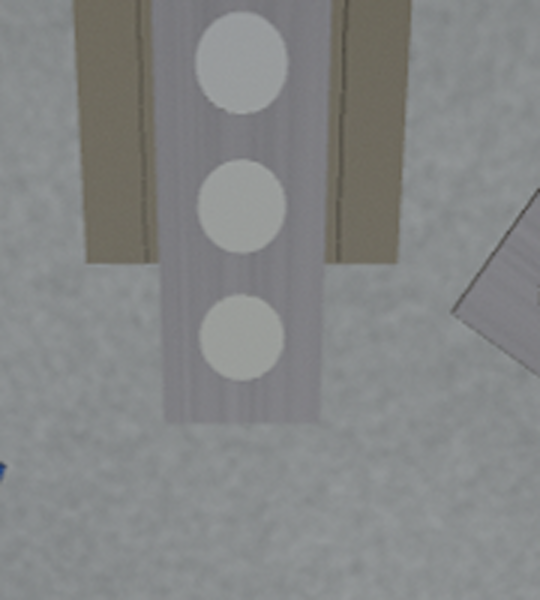

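The plate overhangs straight. Front end corners are at crop (164,422) and (320,422), with pads at (241,337), (241,206) and (241,63). The riser edge is at crop row 263.

```bash
python3 - <<'E'
from h import *
import pickle
c,f=pickle.load(open('w6.pkl','rb'))
g=lambda u,z:p2w(c,(240+(u[0]+.5)/3-.5,20+(u[1]+.5)/3-.5),z)
P=[g(u,.045) for u in [(241,337),(241,206),(241,63)]];print(*P)
E=[g(u,.045) for u in [(164,422),(320,422)]];print(*E,np.mean(E,0),np.linalg.norm(E[0]-E[1]))
A=[g(u,.046) for u in [(87,263),(398,263)]];print('edge',*A,np.mean(A,0))
d=P[2]-P[0];yaw=np.arctan2(d[1],d[0]);print('yaw',yaw,np.degrees(yaw))
s=st()
e=np.mean(E,0); u=np.array([np.cos(yaw),np.sin(yaw),0])
G=e+u*.022; G[2]=.0355
print(e,'grasp tcp',G,tool(s,G-s['position']))
E
```

```text
[0.4963 0.1747 0.045 ] [0.5343 0.177  0.045 ] [0.5723 0.1793 0.045 ]
[0.4681 0.1977 0.045 ] [0.4711 0.1479 0.045 ] [0.4696 0.1728 0.045 ] 0.04993609732142308
edge [0.5155 0.2223 0.046 ] [0.5211 0.1288 0.046 ] [0.5183 0.1756 0.046 ]
yaw 0.05970403418182178 3.4207891785231914
t 11.72 p [0.4424 0.1711 0.1855] rpy [-1.5714  0.     -1.5106] F [-0.1213 -0.1835  0.6718] w 0.0856
[0.4696 0.1728 0.045 ] grasp tcp [0.4916 0.1741 0.0355] [  0.007  149.9417  49.3904]
```

>>> send_rows:
  series: "0 0 0 0 10 25 1; 0 0 0 0 40 49.4 1; 0 0 0 0 80 49.4 1; 0 0 0 0 110 49.4 1; 0 0 0 0 130 49.4 1; 0 0 0 0 145 49.4 1; 0 0 0 0 151 49.4 1; 0 0 0 0 153 49.4 1; 0 0 0 0 153 49.4 1; 0 0 0 0 153 49.4 1; 0 0 0 0 153 49.4 1"

```text
clock: 12.63
position: [0.4917, 0.1743, 0.0338]
tool_rot: [-1.569, 0.0, -1.51]
force: [-0.1, -0.1, -0.4]
grip_width: 0.0854
```

```bash
python3 - <<'E'
from h import *
s=st();f=cams.grab_frame('wrist'); crop(f,140,100,500,400,2,'w7c.png')
g=cams.grab_frame('scene'); crop(g,330,120,490,250,5,'s7.png')
E
```

```text
t 12.63 p [0.4917 0.1743 0.0338] rpy [-1.5694  0.0005 -1.5102] F [-0.1445 -0.1276 -0.3516] w 0.0854
```

View pics/w7c.png

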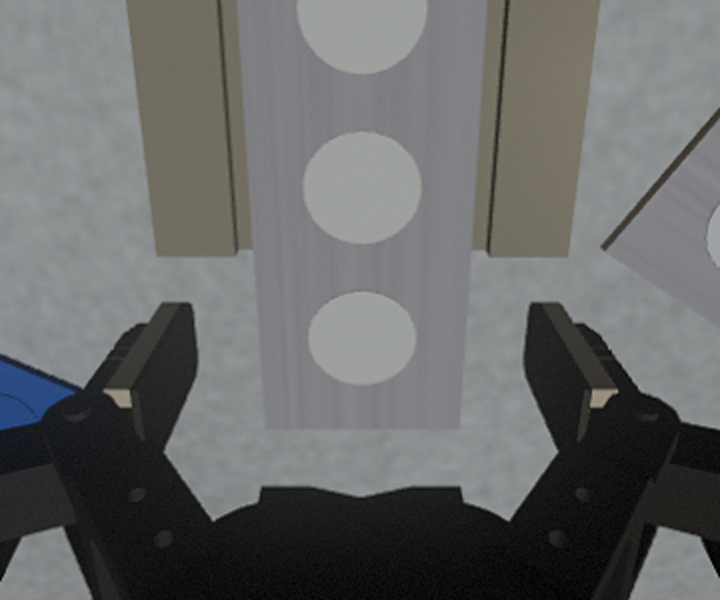

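View pics/s7.png

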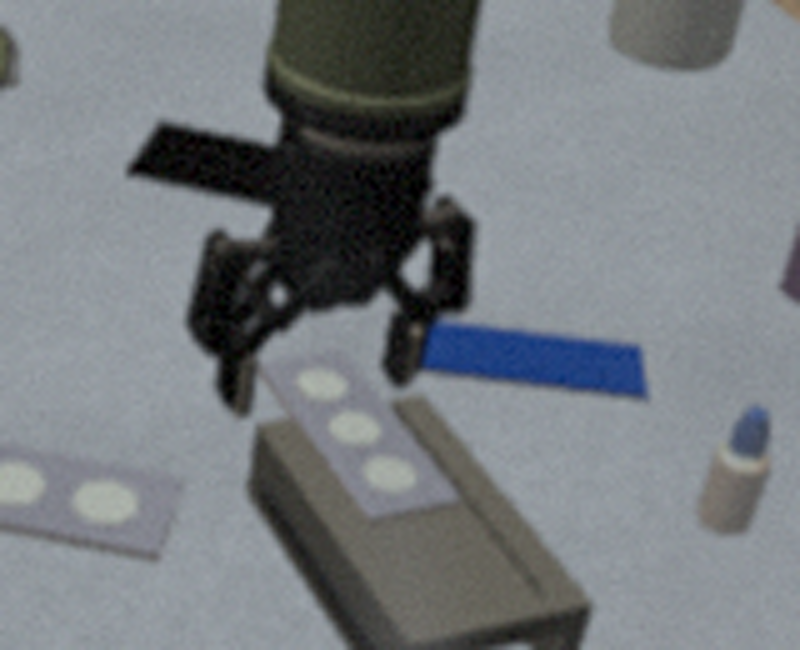

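The fingers straddle the overhanging end and are centred. I'll go a few mm lower and close gently.

>>> send_rows:
  force: 45
  series: "0 0 0 0 1.5 0 1; 0 0 0 0 3 0 1; 0 0 0 0 3 0 0.8; 0 0 0 0 3 0 0.75; 0 0 0 0 3 0 0.7; 0 0 0 0 3 0 0.66; 0 0 0 0 3 0 0.62; 0 0 0 0 3 0 0.59; 0 0 0 0 3 0 0.56; 0 0 0 0 3 0 0.5; 0 0 0 0 3 0 0.4; 0 0 0 0 3 0 0.4; 0 0 0 0 3 0 0.4"

```text
clock: 13.82
position: [0.4911, 0.1741, 0.0299]
tool_rot: [-1.571, 0.0, -1.51]
force: [-0.6, 0.6, 2.2]
grip_width: 0.0486
```

```bash
python3 - <<'E'
from h import *
s=st();f=cams.grab_frame('wrist'); crop(f,140,100,500,400,2,'w8c.png')
E
```

```text
t 13.82 p [0.4911 0.1741 0.0299] rpy [-1.5707  0.     -1.5101] F [-0.6434  0.5881  2.1951] w 0.0486
```

View pics/w8c.png

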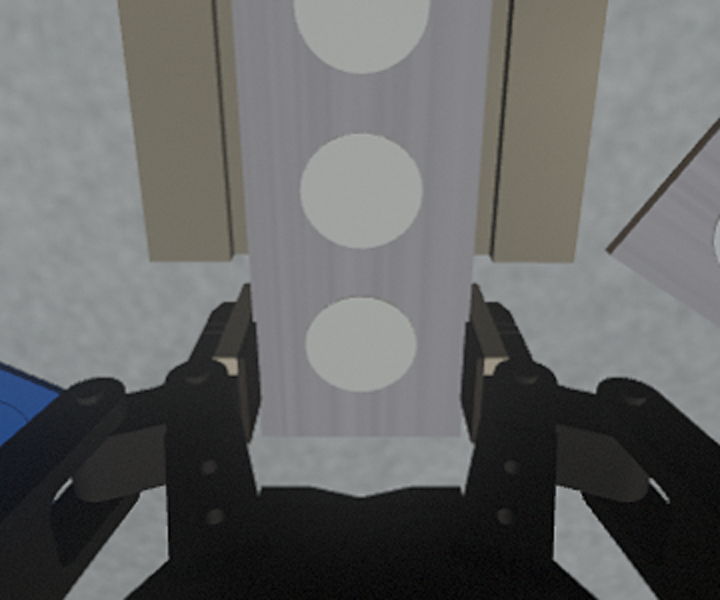

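The plate is pinched, with pads on both sides and a width of 48.6 mm. I'll lift slowly and check.

>>> send_rows:
  series: "0 0 0 0 -0.5 0 0.4; 0 0 0 0 -1.5 0 0.4; 0 0 0 0 -3 0 0.4; 0 0 0 0 -6 0 0.4; 0 0 0 0 -12 0 0.4; 0 0 0 0 -20 0 0.4; 0 0 0 0 -30 0 0.4; 0 0 0 0 -40 0 0.4; 0 0 0 0 -46 0 0.4; 0 0 0 0 -50 0 0.4; 0 0 0 0 -50 0 0.4"

```text
clock: 14.78
position: [0.4916, 0.1742, 0.081]
tool_rot: [-1.569, 0.0, -1.51]
force: [0.8, 1.1, 0.6]
grip_width: 0.0486
```

```bash
python3 - <<'E'
from h import *
import pickle
s=st();c=cams.get_calibration('wrist');f=cams.grab_frame('wrist'); pickle.dump((c,f,s),open('w9.pkl','wb'));crop(f,140,0,500,300,2,'w9c.png')
g=cams.grab_frame('scene'); crop(g,330,120,490,250,5,'s9.png')
s=st()
# pre-insert: pad grasp point such that far end is 25mm before the face
y=np.radians(1.75);u=np.array([np.cos(y),np.sin(y),0])
E
```

```text
t 14.78 p [0.4916 0.1742 0.081 ] rpy [-1.5693  0.0005 -1.5102] F [0.7568 1.1342 0.6025] w 0.0486
t 14.88 p [0.4911 0.1741 0.0799] rpy [-1.5707  0.     -1.5101] F [-0.2733  0.4845 -0.7318] w 0.0486
```

View pics/w9c.png

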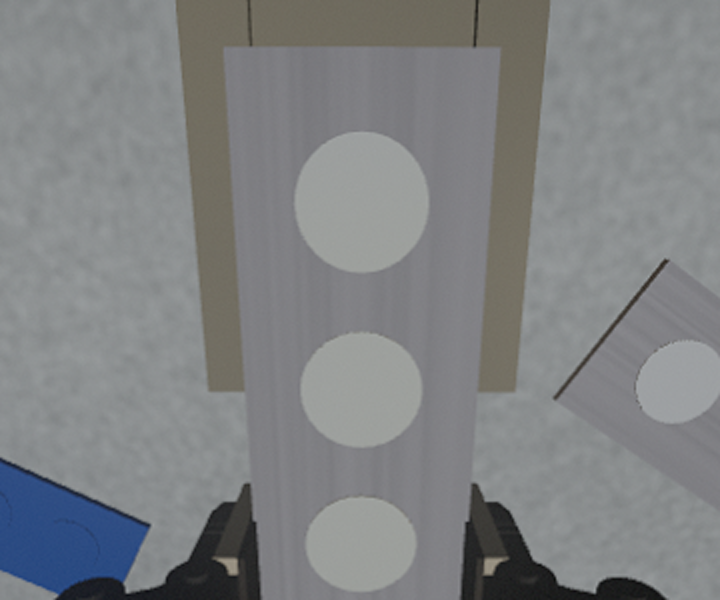

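View pics/s9.png

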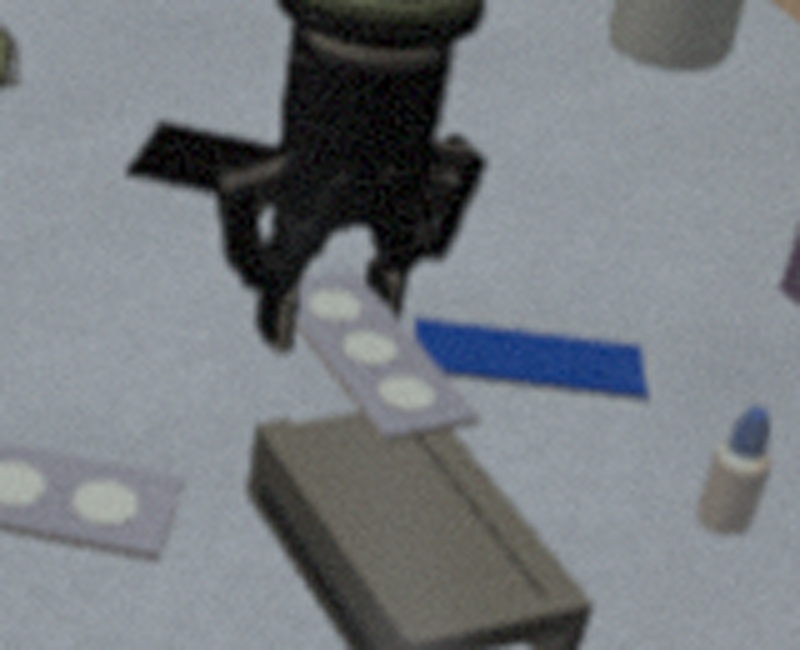

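The plate is lifted and held straight, with pads at crop (361,202), (361,389) and (361,544). Next is a PnP check of its pose, then the target for pre-insertion.

```bash
python3 - <<'E'
from h import *
import pickle
c,f,s=pickle.load(open('w9.pkl','rb'))
px=lambda u:(140+(u[0]+.5)/2-.5,(u[1]+.5)/2-.5)
U=np.array([px(u) for u in [(361.5,202),(361.5,389),(361,544),(224.5,46.5),(500,46.5)]])
O=np.array([[.038,0,0],[0,0,0],[-.038,0,0],[.065,.025,0],[.065,-.025,0]])
K=c['mtx'];D=np.array([c['k1'],0,0,0,0.])
ok,rv,tv=cv2.solvePnP(O,U,K,D,flags=cv2.SOLVEPNP_ITERATIVE)
Rc=rot(c['attitude']);Rp=Rc@cv2.Rodrigues(rv)[0];t=Rc@tv.ravel()+c['origin']
print('plate top ctr',t,'x axis',Rp[:,0],'normal',Rp[:,2]); pr=cv2.projectPoints(O,rv,tv,K,D)[0].reshape(-1,2);print((pr-U).round(2))
Rt=rot(s['tool_rot']);print('ctr in tool',Rt.T@(t-s['position'])*1000,'axis in tool',Rt.T@Rp[:,0])
# alternative: assume in-tool offset from lane measurement
C=np.array([.5343,.1770,.0435]); Rg=rot([-1.5707,0,-1.5101]); print('from lane',Rg.T@(C-np.array([.4911,.1741,.0299]))*1000)
s=st()
y=np.radians(1.75);u=np.array([np.cos(y),np.sin(y),0]);face=np.array([.577,-.1623,0])
ctr=face-u*(.065+.025); tcp=ctr-u*.0433; tcp[2]=.08
print('tcp hi',tcp,tool(s,tcp-s['position']))
E
```

```text
plate top ctr [0.5351 0.1769 0.0958] x axis [ 0.9981  0.0585 -0.0197] normal [0.0193 0.0067 0.9998]
[[ 0.1   0.19]
 [-0.08 -0.08]
 [ 0.01  0.03]
 [ 0.04 -0.05]
 [-0.08 -0.08]]
ctr in tool [ -0.0409 -14.7031  43.645 ] axis in tool [0.002  0.0212 0.9998]
from lane [ -0.2742 -13.5958  43.2977]
t 14.88 p [0.4911 0.1741 0.0799] rpy [-1.5707  0.     -1.5101] F [-0.2733  0.4845 -0.7318] w 0.0486
tcp hi [ 0.4438 -0.1664  0.08  ] [336.9549  -0.0951 -67.8764]
```

>>> send_rows:
  series: "0 0 0 0 0 -15 0.4; 0 0 0 5 0 -35 0.4; 0 0.005 0 20 0 -55 0.4; 0 0.01 0 45 0 -68 0.4; 0 0.015 0 75 0 -68 0.4; 0 0.02 0 105 0 -68 0.4; 0 0.025 0 135 0 -68 0.4; 0 0.03 0 165 0 -68 0.4; 0 0.03 0 195 0 -68 0.4; 0.003 0.03 0 225 0 -68 0.4; 0.006 0.03 0 255 0 -68 0.4; 0.009 0.03 0 280 0 -68 0.4; 0.012 0.03 0 300 0 -68 0.4; 0.012 0.03 0 317 0 -68 0.4; 0.012 0.03 0 330 0 -68 0.4; 0.012 0.03 0 335 0 -68 0.4; 0.012 0.03 0 337 0 -68 0.4; 0.012 0.03 0 337 0 -68 0.4; 0.012 0.03 0 337 0 -68 0.4"

```text
clock: 16.47
position: [0.4436, -0.1655, 0.0797]
tool_rot: [-1.559, 0.001, -1.539]
force: [0.1, 0.6, -1.2]
grip_width: 0.0484
```

```bash
python3 - <<'E'
from h import *
import pickle
s=st();c=cams.get_calibration('wrist');f=cams.grab_frame('wrist'); pickle.dump((c,f,s),open('w10.pkl','wb'));crop(f,140,0,500,300,2,'w10c.png')
g=cams.grab_frame('scene'); crop(g,220,120,380,250,5,'s10.png')
st()
E
```

```text
t 16.47 p [ 0.4436 -0.1655  0.0797] rpy [-1.5591  0.0006 -1.5392] F [ 0.1044  0.5886 -1.2262] w 0.0484
t 16.57 p [ 0.4437 -0.1654  0.0799] rpy [-1.5589  0.0005 -1.5387] F [ 0.6576 -0.0555 -0.3483] w 0.0483
```

View pics/w10c.png

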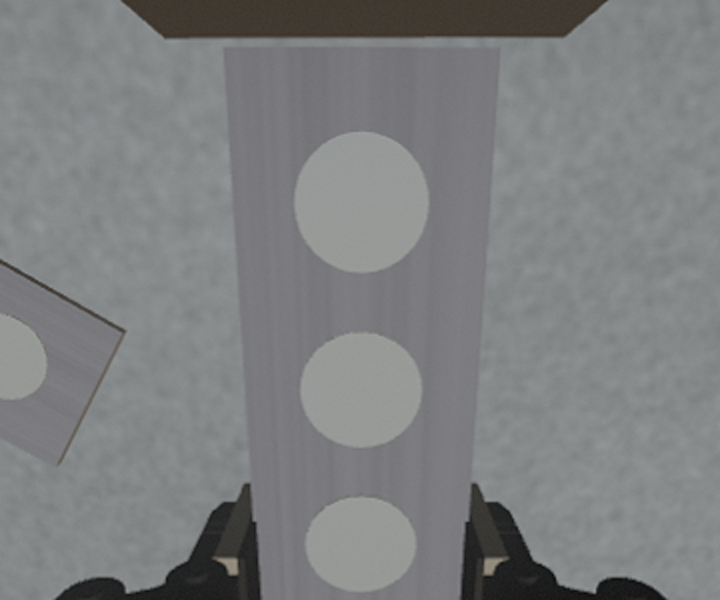

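View pics/s10.png

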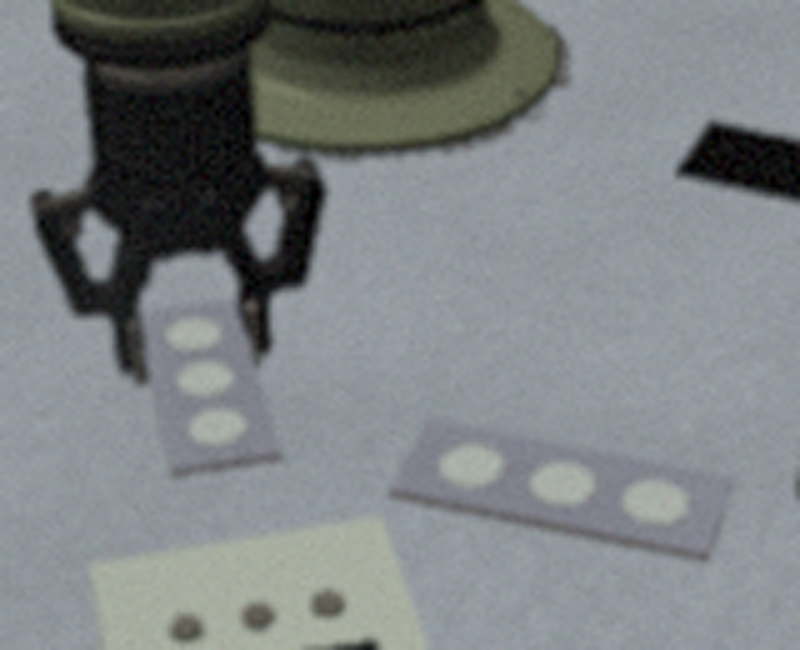

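The reader's lower front edge is at crop row 37, columns 163 to 565. The plate is well aligned below it. I'll cross-check numerically.

```bash
python3 - <<'E'
from h import *
import pickle
c,f,s=pickle.load(open('w10.pkl','rb'))
px=lambda u:(140+(u[0]+.5)/2-.5,(u[1]+.5)/2-.5)
A=[p2w(c,px(u),0) for u in [(163,37.5),(565,37.5)]];print(*A,np.mean(A,0),np.linalg.norm(A[0]-A[1]))
U=np.array([px(u) for u in [(361.5,202),(361.5,389),(361,544),(224.5,46.5),(500,46.5)]])
O=np.array([[.038,0,0],[0,0,0],[-.038,0,0],[.065,.025,0],[.065,-.025,0]])
K=c['mtx'];D=np.array([c['k1'],0,0,0,0.])
ok,rv,tv=cv2.solvePnP(O,U,K,D)
Rc=rot(c['attitude']);Rp=Rc@cv2.Rodrigues(rv)[0];t=Rc@tv.ravel()+c['origin']
print('ctr',t,Rp[:,0],np.degrees(np.arctan2(Rp[1,0],Rp[0,0])))
s=st()
y=np.radians(1.8);n=np.array([-np.sin(y),np.cos(y),0]);u=np.array([np.cos(y),np.sin(y),0])
for face in (np.array([.577,-.1623,0]),np.mean(A,0)):
    print('lateral err of plate ctr (+left)',n@(t-face)*1000,'gap',-u@(t-face)*1000-65)
# from tool: move in tool axes for world down 47mm & others
Rt=rot(s['tool_rot']); print('down 1 ->',Rt.T@[0,0,-1],' fwd 1 ->',Rt.T@u)
for p in [(.065,.025,-.003),(.065,-.025,-.003),(-.065,0,-.003)]: print('bottom',Rp@np.array(p)+t)
# prior-based plate bottom: level-in-lane rel. tool
off=np.array([-.0003,-.0121,.0433]) ; print('lane-based ctr bottom', Rt@off+s['position'], 'far', Rt@(off+[0,0,.065])+s['position'])
E
```

```text
[ 0.5752 -0.0966  0.    ] [ 0.5793 -0.2275  0.    ] [ 0.5773 -0.1621  0.    ] 0.13093014074581225
ctr [ 0.4871 -0.164   0.095 ] [ 0.9995  0.0297 -0.0094] 1.7020291968463268
t 16.57 p [ 0.4437 -0.1654  0.0799] rpy [-1.5589  0.0005 -1.5387] F [ 0.6576 -0.0555 -0.3483] w 0.0483
lateral err of plate ctr (+left) 1.084654683443151 gap 24.88687005097914
lateral err of plate ctr (+left) 0.8532496589650878 gap 25.15248773557711
down 1 -> [ 0.0005  0.9999 -0.0119]  fwd 1 -> [0.0007 0.0119 0.9999]
bottom [ 0.5513 -0.1371  0.0913]
bottom [ 0.5528 -0.1871  0.0915]
bottom [ 0.4221 -0.166   0.0926]
lane-based ctr bottom [ 0.4869 -0.1638  0.0925] far [ 0.5518 -0.1617  0.0932]
```

>>> send_rows:
  series: "0 0 0 0.3 8 0 0.4; 0 0 0 0.7 20 0 0.4; 0 0 0 1 34 -0.4 0.4; 0 0 0 1 42 -0.5 0.4; 0 0 0 1 46 -0.6 0.4; 0 0 0 1 48 -0.6 0.4; 0 0 0 1 48 0 0.4; 0 0 0 1 48 2 0.4; 0 0 0 1 48.1 5 0.4; 0 0 0 1 48.1 8 0.4; 0 0 0 1 48.1 11 0.4; 0 0 0 1 48.2 14 0.4; 0 0 0 1 48.2 15.4 0.4; 0 0 0 1 48.2 15.4 0.4; 0 0 0 1 48.2 15.4 0.4"

```text
clock: 17.82
position: [0.4596, -0.1669, 0.0319]
tool_rot: [-1.559, 0.0, -1.54]
force: [-0.2, -0.3, 0.1]
grip_width: 0.0484
```

```bash
python3 - <<'E'
from h import *
s=st();f=cams.grab_frame('wrist'); crop(f,140,0,500,300,2,'w11c.png')
g=cams.grab_frame('scene'); crop(g,220,140,380,270,5,'s11.png')
st()
E
```

```text
t 17.82 p [ 0.4596 -0.1669  0.0319] rpy [-1.5589  0.0002 -1.54  ] F [-0.2189 -0.2753  0.0504] w 0.0484
t 17.92 p [ 0.4595 -0.1669  0.0318] rpy [-1.559   0.0002 -1.5401] F [-0.8506 -0.0718 -0.4947] w 0.0487
```

View pics/w11c.png

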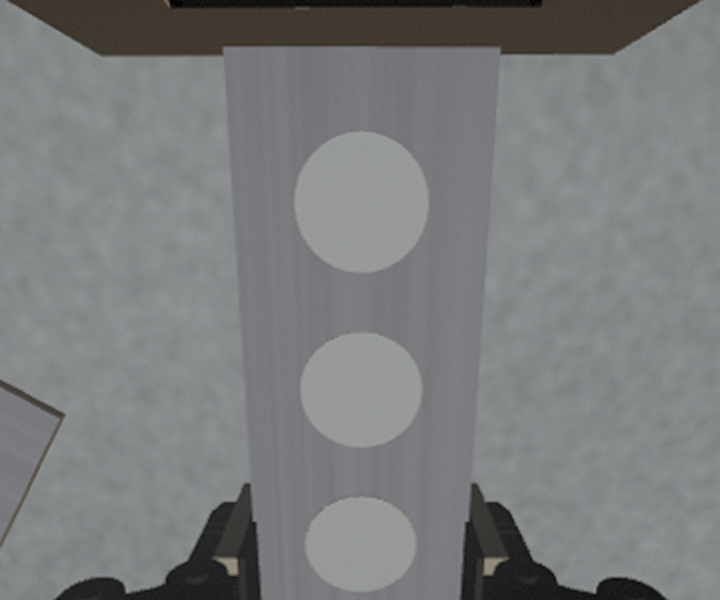

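The slot mouth spans crop columns 170 to 542 at row 7, and the plate end is centred on it to about 1 mm. I'll enter slowly.

>>> send_rows:
  series: "0 0 0 -0.3 0 1 0.4; 0 0 0 -0.5 0 2.5 0.4; 0 0 0 -0.5 0 4 0.4; 0 0 0 -0.5 0.1 5.5 0.4; 0 0 0 -0.5 0.1 7 0.4; 0 0 0 -0.5 0.1 8.5 0.4; 0 0 0 -0.5 0.1 10 0.4; 0 0 0 -0.5 0.1 11.5 0.4; 0 0 0 -0.5 0.2 13 0.4; 0 0 0 -0.5 0.2 14.5 0.4; 0 0 0 -0.5 0.2 16 0.4; 0 0 0 -0.5 0.2 17 0.4; 0 0 0 -0.5 0.2 18 0.4; 0 0 0 -0.5 0.2 18.5 0.4"

```text
clock: 19.08
position: [0.4783, -0.1658, 0.0319]
tool_rot: [-1.559, 0.0, -1.54]
force: [-1.2, 0.3, -1.0]
grip_width: 0.0483
```

>>> send_rows:
  series: "0 0 0 0 0 0.8 0.4; 0 0 0 0 0 1.8 0.4; 0 0 0 0 0 2.8 0.4; 0 0 0 0 0 3.8 0.4; 0 0 0 0 0 4.8 0.4; 0 0 0 0 0.1 5.8 0.4; 0 0 0 0 0.1 6.8 0.4; 0 0 0 0 0.1 7.8 0.4; 0 0 0 0 0.1 8.5 0.4"

```text
clock: 19.83
position: [0.4868, -0.1655, 0.0319]
tool_rot: [-1.559, 0.0, -1.54]
force: [0.1, -0.0, -0.7]
grip_width: 0.0486
```

```bash
python3 - <<'E'
from h import *
s=st();f=cams.grab_frame('wrist'); crop(f,140,0,500,300,2,'w12c.png')
E
```

```text
t 19.83 p [ 0.4868 -0.1655  0.0319] rpy [-1.5588  0.0002 -1.54  ] F [ 0.1179 -0.0093 -0.6558] w 0.0486
```

View pics/w12c.png

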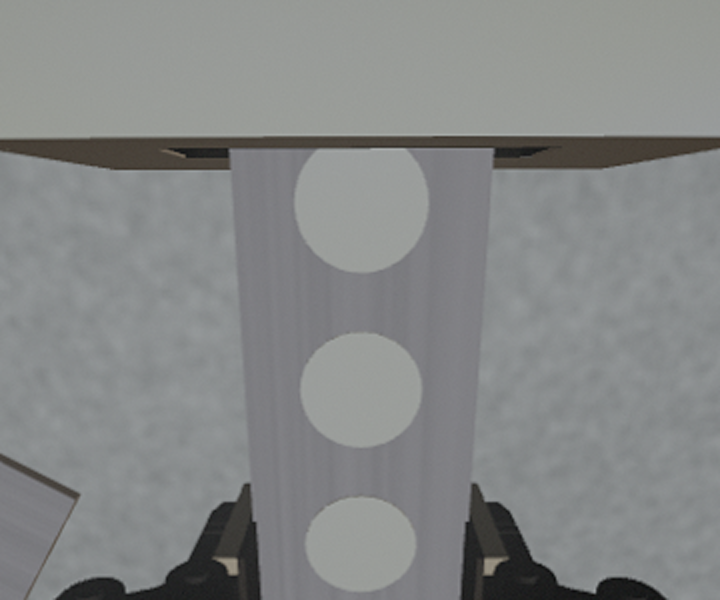

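The plate is in the mouth and centred: mouth columns 163 to 562, plate 231 to 494. I'll continue.

>>> send_rows:
  series: "0 0 0 0 0 0.8 0.4; 0 0 0 0 0 2 0.4; 0 0 0 0 0 3.5 0.4; 0 0 0 0 0.1 5 0.4; 0 0 0 0 0.1 6.5 0.4; 0 0 0 0 0.1 8 0.4; 0 0 0 0 0.1 9.5 0.4; 0 0 0 0 0.1 11 0.4; 0 0 0 0 0.2 12.5 0.4; 0 0 0 0 0.2 14 0.4; 0 0 0 0 0.2 15.5 0.4; 0 0 0 0 0.2 17 0.4; 0 0 0 0 0.2 18.5 0.4; 0 0 0 0 0.2 19.5 0.4; 0 0 0 0 0.2 20 0.4"

```text
clock: 21.13
position: [0.5068, -0.1649, 0.0319]
tool_rot: [-1.559, 0.0, -1.54]
force: [1.4, 0.3, -0.8]
grip_width: 0.0484
```

>>> send_rows:
  series: "0 0 0 0 0 0.8 0.4; 0 0 0 0 0 2 0.4; 0 0 0 0 0 3.2 0.4; 0 0 0 0 0.1 4.4 0.4; 0 0 0 0 0.1 5.6 0.4; 0 0 0 0 0.1 6.8 0.4; 0 0 0 0 0.1 8 0.4; 0 0 0 0 0.1 9 0.4; 0 0 0 0 0.1 10 0.4"

```text
clock: 21.88
position: [0.5167, -0.1646, 0.032]
tool_rot: [-1.559, 0.0, -1.54]
force: [-0.7, 0.4, 0.4]
grip_width: 0.0485
```

>>> send_rows:
  series: "0 0 0 0 0 0.8 0.4; 0 0 0 0 0 1.6 0.4; 0 0 0 0 0 2.4 0.4; 0 0 0 0 0 3.2 0.4; 0 0 0 0 0 4 0.4; 0 0 0 0 0.1 4.8 0.4; 0 0 0 0 0.1 5.6 0.4; 0 0 0 0 0.1 6.4 0.4; 0 0 0 0 0.1 7.2 0.4; 0 0 0 0 0.1 8 0.4"

```text
clock: 22.72
position: [0.5247, -0.1644, 0.032]
tool_rot: [-1.559, 0.0, -1.54]
force: [-0.2, -0.1, -0.3]
grip_width: 0.0486
```

>>> send_rows:
  series: "0 0 0 0 0 0.7 0.4; 0 0 0 0 0 1.3 0.4; 0 0 0 0 0 1.9 0.4; 0 0 0 0 0 2.5 0.4; 0 0 0 0 0 3.1 0.4; 0 0 0 0 0.1 3.7 0.4; 0 0 0 0 0.1 4.3 0.4; 0 0 0 0 0.1 5 0.4"

```text
clock: 23.38
position: [0.5297, -0.1642, 0.0319]
tool_rot: [-1.559, 0.0, -1.54]
force: [0.4, -0.0, -0.9]
grip_width: 0.0482
```

>>> send_rows:
  series: "0 0 0 0 0 0.4 0.4; 0 0 0 0 0 0.8 0.4; 0 0 0 0 0 1.2 0.4; 0 0 0 0 0 1.6 0.4; 0 0 0 0 0 2 0.4; 0 0 0 0 0 2.4 0.4"

```text
clock: 23.88
position: [0.5318, -0.1642, 0.0319]
tool_rot: [-1.559, 0.0, -1.54]
force: [-3.2, 0.1, -0.4]
grip_width: 0.0483
```

>>> send_rows:
  series: "0 0 0 0 0 0.4 0.4; 0 0 0 0 0 0.8 0.4; 0 0 0 0 0 1.2 0.4; 0 0 0 0 0 1.6 0.4; 0 0 0 0 0 2 0.4"

```text
clock: 24.3
position: [0.534, -0.1641, 0.032]
tool_rot: [-1.559, 0.0, -1.54]
force: [-3.5, 0.2, -0.3]
grip_width: 0.0485
```

Carriage met, at a steady 3.3 N. I'll continue in small steps.

>>> send_rows:
  series: "0 0 0 0 0 0.4 0.4; 0 0 0 0 0 0.8 0.4; 0 0 0 0 0 1.2 0.4; 0 0 0 0 0 1.6 0.4; 0 0 0 0 0 2 0.4"

```text
clock: 24.72
position: [0.5361, -0.164, 0.032]
tool_rot: [-1.559, 0.0, -1.54]
force: [-4.0, -0.8, 0.4]
grip_width: 0.0488
```

>>> send_rows:
  series: "0 0 0 0 0 0.25 0.4; 0 0 0 0 0 0.5 0.4; 0 0 0 0 0 0.75 0.4; 0 0 0 0 0 1 0.4"

```text
clock: 25.05
position: [0.537, -0.164, 0.032]
tool_rot: [-1.559, 0.0, -1.54]
force: [-3.9, -0.4, -0.1]
grip_width: 0.0487
```

>>> send_rows:
  series: "0 0 0 0 0 0.2 0.4; 0 0 0 0 0 0.4 0.4; 0 0 0 0 0 0.6 0.4"

```text
clock: 25.3
position: [0.5376, -0.1639, 0.032]
tool_rot: [-1.559, 0.0, -1.54]
force: [-5.1, 0.5, -0.5]
grip_width: 0.0486
```

>>> send_rows:
  series: "0 0 0 0 0 0.15 0.4; 0 0 0 0 0 0.3 0.4"

```text
clock: 25.47
position: [0.5379, -0.1639, 0.032]
tool_rot: [-1.559, 0.0, -1.54]
force: [-2.7, 0.0, -0.6]
grip_width: 0.0485
```

>>> send_rows:
  series: "0 0 0 0 0 0.15 0.4; 0 0 0 0 0 0.3 0.4"

```text
clock: 25.63
position: [0.5382, -0.164, 0.032]
tool_rot: [-1.559, 0.0, -1.54]
force: [-3.3, -0.5, -0.4]
grip_width: 0.0485
```

>>> send_rows:
  series: "0 0 0 0 0 0.15 0.4; 0 0 0 0 0 0.3 0.4"

```text
clock: 25.8
position: [0.5385, -0.1639, 0.032]
tool_rot: [-1.559, 0.0, -1.54]
force: [-3.2, 0.8, -0.8]
grip_width: 0.0484
```

>>> send_rows:
  series: "0 0 0 0 0 0.15 0.4; 0 0 0 0 0 0.3 0.4"

```text
clock: 25.97
position: [0.5388, -0.1639, 0.032]
tool_rot: [-1.559, 0.0, -1.54]
force: [-3.4, -0.1, 0.5]
grip_width: 0.0487
```

>>> send_rows:
  series: "0 0 0 0 0 0.15 0.4; 0 0 0 0 0 0.3 0.4"

```text
clock: 26.13
position: [0.5391, -0.1639, 0.032]
tool_rot: [-1.559, 0.0, -1.54]
force: [-3.6, -0.6, -0.6]
grip_width: 0.0488
```

>>> send_rows:
  series: "0 0 0 0 0 0.15 0.4; 0 0 0 0 0 0.25 0.4"

```text
clock: 26.3
position: [0.5391, -0.1639, 0.032]
tool_rot: [-1.559, 0.0, -1.54]
force: [-6.0, -1.0, -1.1]
grip_width: 0.0483
```

Position has stopped at 0.5391 and the force is rising, so this is the stop.

>>> send_rows:
  series: "0 0 0 0 0 0.05 0.4; 0 0 0 0 0 0.1 0.4"

```text
clock: 26.47
position: [0.5392, -0.1639, 0.032]
tool_rot: [-1.559, 0.0, -1.54]
force: [-5.9, -1.0, -0.2]
grip_width: 0.0486
```

>>> send_rows:
  series: "0 0 0 0 0 0.05 0.4; 0 0 0 0 0 0.1 0.4"

```text
clock: 26.63
position: [0.5392, -0.1639, 0.0319]
tool_rot: [-1.56, 0.0, -1.54]
force: [-6.4, -0.3, -0.8]
grip_width: 0.0486
```

>>> send_rows:
  series: "0 0 0 0 0 0.05 0.4; 0 0 0 0 0 0.1 0.4"

```text
clock: 26.8
position: [0.5392, -0.164, 0.0319]
tool_rot: [-1.56, 0.0, -1.54]
force: [-7.1, -0.8, -0.8]
grip_width: 0.0483
```

>>> send_rows:
  series: "0 0 0 0 0 0.1 0.4; 0 0 0 0 0 0.2 0.4; 0 0 0 0 0 0.3 0.4"

```text
clock: 27.05
position: [0.5392, -0.164, 0.0318]
tool_rot: [-1.56, 0.0, -1.54]
force: [-6.7, 0.1, -0.9]
grip_width: 0.0483
```

>>> send_rows:
  series: "0 0 0 0 0 0.1 0.4; 0 0 0 0 0 0.2 0.4; 0 0 0 0 0 0.2 0.4"

```text
clock: 27.3
position: [0.5392, -0.164, 0.0318]
tool_rot: [-1.561, 0.0, -1.54]
force: [-6.8, 0.2, -0.3]
grip_width: 0.0481
```

>>> send_rows:
  series: "0 0 0 0 0 0.1 0.4; 0 0 0 0 0 0.2 0.4; 0 0 0 0 0 0.2 0.4"

```text
clock: 27.55
position: [0.5393, -0.164, 0.0317]
tool_rot: [-1.561, 0.0, -1.54]
force: [-9.1, -0.6, 0.7]
grip_width: 0.0482
```

>>> send_rows:
  series: "0 0 0 0 0 0.1 0.4; 0 0 0 0 0 0.2 0.4; 0 0 0 0 0 0.2 0.4"

```text
clock: 27.8
position: [0.5393, -0.164, 0.0317]
tool_rot: [-1.561, 0.0, -1.54]
force: [-9.7, -1.1, 0.1]
grip_width: 0.0482
```

>>> send_rows:
  series: "0 0 0 0 0 0.1 0.4; 0 0 0 0 0 0.1 0.4; 0 0 0 0 0 0.1 0.4"

```text
clock: 28.05
position: [0.5393, -0.164, 0.0316]
tool_rot: [-1.562, 0.0, -1.54]
force: [-9.9, -0.1, -0.3]
grip_width: 0.0489
```

Force is about 10 N. Holding.

>>> send_rows:
  series: "0 0 0 0 0 0 0.4; 0 0 0 0 0 0 0.4; 0 0 0 0 0 0 0.4; 0 0 0 0 0 0 0.4"

```text
clock: 28.38
position: [0.5393, -0.164, 0.0316]
tool_rot: [-1.562, 0.0, -1.54]
force: [-9.4, 0.2, -0.1]
grip_width: 0.0483
```

>>> send_rows:
  series: "0 0 0 0 0 0.05 0.4; 0 0 0 0 0 0.05 0.4; 0 0 0 0 0 0.05 0.4; 0 0 0 0 0 0.05 0.4; 0 0 0 0 0 0.05 0.4"

```text
clock: 28.8
position: [0.5393, -0.164, 0.0316]
tool_rot: [-1.562, 0.0, -1.54]
force: [-9.9, 0.5, -0.6]
grip_width: 0.0484
```

```bash
python3 - <<'E'
from h import *
s=st();c=cams.get_calibration('wrist');f=cams.grab_frame('wrist'); crop(f,140,100,500,400,2,'w13c.png')
# face edge in view and expected
y=np.radians(1.8);print(w2p(c,[.577,-.1623,.072]), 'near end expected px', w2p(c,np.array([.577,-.1623,.045])-.060*np.array([np.cos(y),np.sin(y),0])))
g=cams.grab_frame('scene'); crop(g,220,120,380,250,5,'s13.png')
E
```

```text
t 28.8 p [ 0.5393 -0.164   0.0316] rpy [-1.5616  0.0002 -1.5403] F [-9.9012  0.496  -0.5557] w 0.0484
[318.9794 231.5329] near end expected px [319.4952 317.0245]
```

View pics/w13c.png

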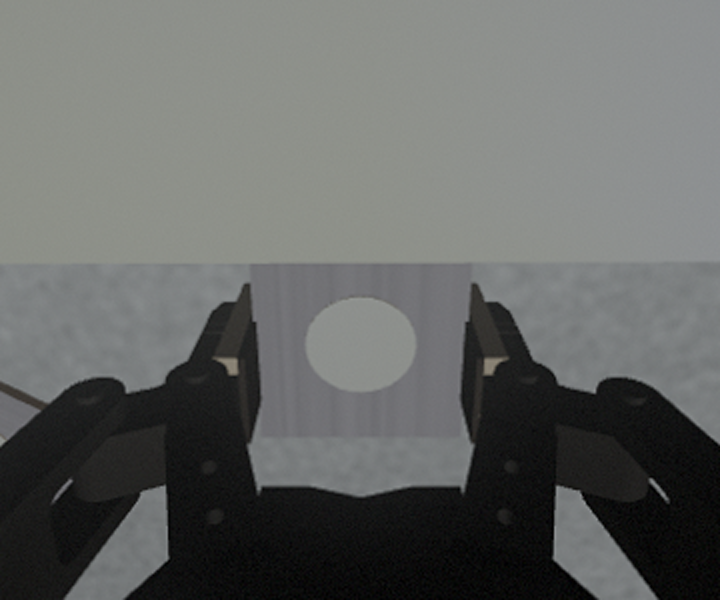

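View pics/s13.png

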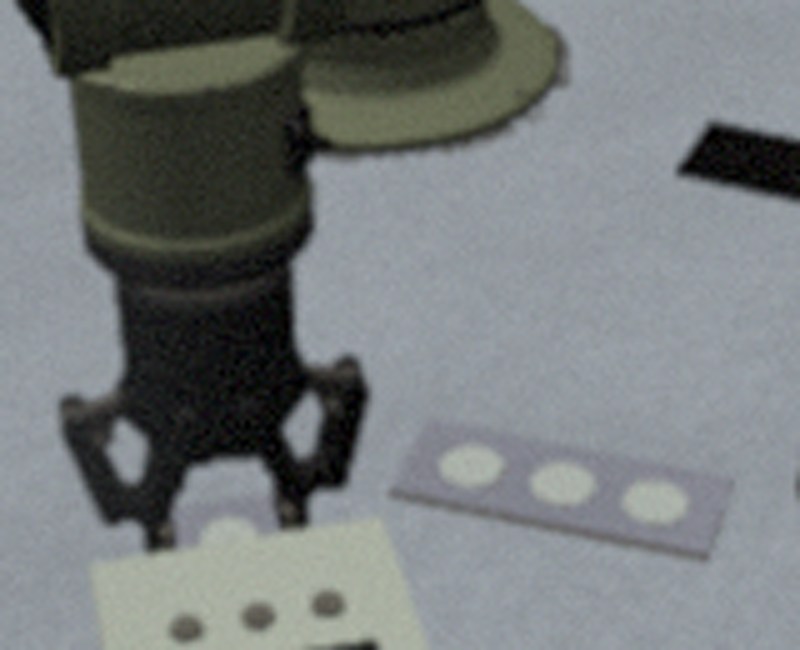

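The plate is home. Its outer end is at full-image row 318, against 317 expected for 60 mm sticking out. Force stayed at 9.4 to 9.9 N for over 0.5 s. I'll ease off, lower slightly and release.

>>> send_rows:
  series: "0 0 0 0 0 -0.4 0.4; 0 0 0 0 0.2 -0.8 0.4; 0 0 0 0 0.4 -1.0 0.4; 0 0 0 0 0.6 -1.0 0.4; 0 0 0 0 0.8 -1.0 0.4; 0 0 0 0 0.8 -1.0 0.4"

```text
clock: 29.4
position: [0.5392, -0.164, 0.0311]
tool_rot: [-1.56, 0.0, -1.54]
force: [-7.0, -1.0, 0.1]
grip_width: 0.0484
```

>>> send_rows:
  series: "0 0 0 0 0.2 -0.3 0.4; 0 0 0 0 0.4 -0.5 0.4; 0 0 0 0 0.6 -0.5 0.4; 0 0 0 0 0.6 -0.5 0.4"

```text
clock: 29.73
position: [0.5392, -0.164, 0.0306]
tool_rot: [-1.559, 0.0, -1.54]
force: [-4.2, -0.2, 0.3]
grip_width: 0.0486
```

>>> send_rows:
  force: 20
  series: "0 0 0 0 0.2 -0.2 0.4; 0 0 0 0 0.4 -0.2 0.4; 0 0 0 0 0.4 -0.2 0.58; 0 0 0 0 0.4 -0.2 0.6; 0 0 0 0 0.4 -0.2 0.62; 0 0 0 0 0.4 -0.2 0.65; 0 0 0 0 0.4 -0.2 0.7; 0 0 0 0 0.4 -0.2 0.8; 0 0 0 0 0.4 -0.2 0.9; 0 0 0 0 0.4 -0.2 1; 0 0 0 0 0.4 -0.2 1; 0 0 0 0 0.4 -0.2 1; 0 0 0 0 0.4 -0.2 1"

```text
clock: 30.82
position: [0.5391, -0.1639, 0.0303]
tool_rot: [-1.559, 0.0, -1.54]
force: [-0.4, 0.2, 0.2]
grip_width: 0.0857
```

```bash
python3 - <<'E'
from h import *
s=st();c=cams.get_calibration('wrist');f=cams.grab_frame('wrist'); crop(f,140,100,500,400,2,'w14c.png')
y=np.radians(1.8);print('near end expected px', w2p(c,np.array([.577,-.1623,.045])-.060*np.array([np.cos(y),np.sin(y),0])))
E
```

```text
t 30.82 p [ 0.5391 -0.1639  0.0303] rpy [-1.5587  0.0002 -1.54  ] F [-0.4025  0.1565  0.1509] w 0.0857
near end expected px [319.6898 318.5975]
```

View pics/w14c.png

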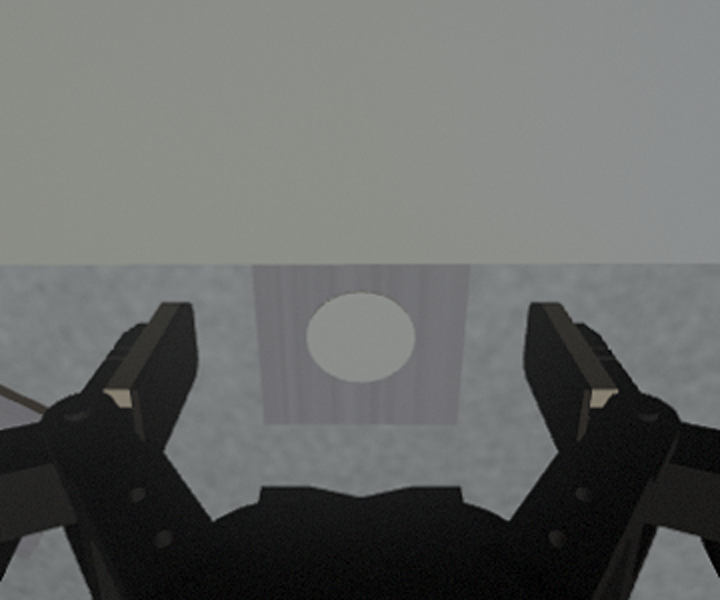

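The released plate has tipped slightly in the slot's vertical play: its outer end moved from row 318 to 312, and it looks narrower, so lower. I'll back away upwards and check depth.

>>> send_rows:
  series: "0 0 0 0 -3 0 1; 0 0 0 0 -10 -0 1; 0 0 0 0 -25 0 1; 0 0 0 0 -50 -5 1; 0 0 0 0 -80 -20 1; 0 0 0 0 -110 -40 1; 0 0 0 0 -130 -60 1; 0 0 0 0 -140 -80 1; 0 0 0 0 -140 -100 1; 0 0 0 0 -140 -100 1; 0 0 0 0 -140 -100 1; 0 0 0 0 -140 -100 1"

```text
clock: 31.87
position: [0.438, -0.1671, 0.1694]
tool_rot: [-1.558, -0.0, -1.54]
force: [0.4, -1.6, -0.2]
grip_width: 0.0852
```

```bash
python3 - <<'E'
from h import *
import pickle
s=st();c=cams.get_calibration('wrist');f=cams.grab_frame('wrist');pickle.dump((c,f),open('w15.pkl','wb')); crop(f,220,60,420,210,4,'w15c.png')
g=cams.grab_frame('scene'); cv2.imwrite('pics/s15.png',g[:,:,::-1])
t=cams.grab_frame('top'); cv2.imwrite('pics/t15.png',t[:,:,::-1])
E
```

```text
t 31.87 p [ 0.438  -0.1671  0.1694] rpy [-1.5579 -0.     -1.54  ] F [ 0.4205 -1.6429 -0.2044] w 0.0852
```

View pics/w15c.png

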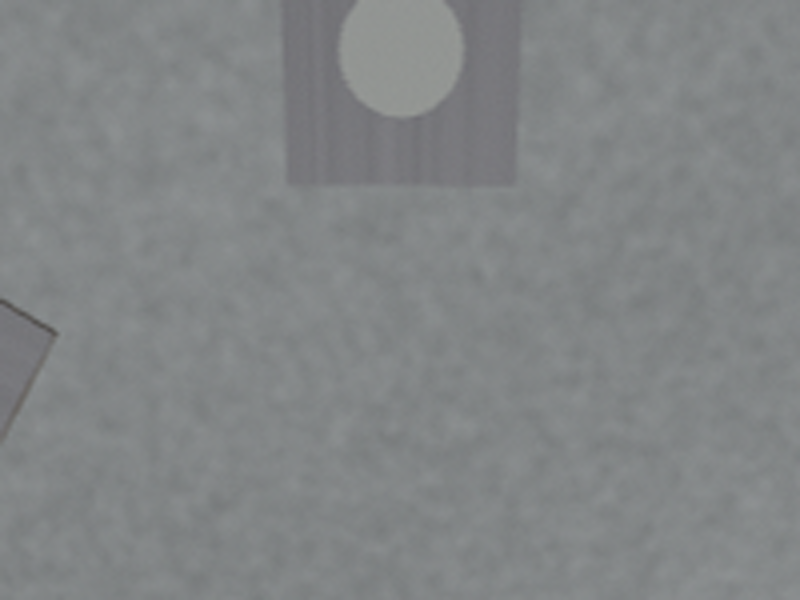

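View pics/s15.png

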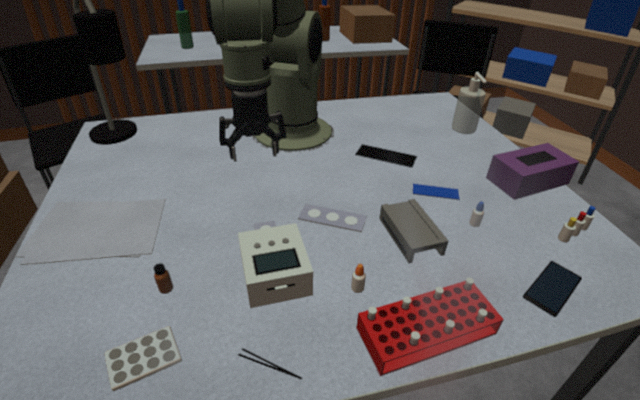

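View pics/t15.png

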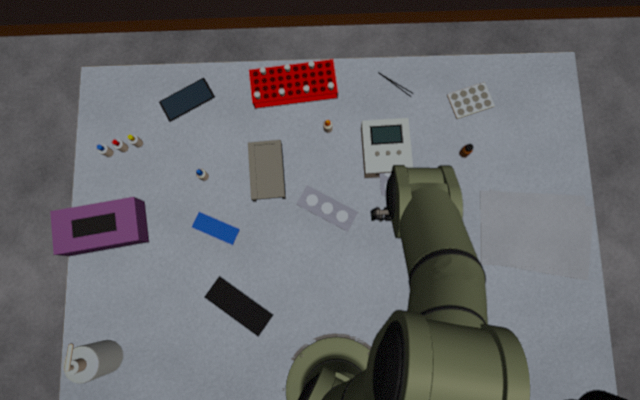

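The plate sits in the reader with its outer corners at crop (288,185) and (517,185). The bystanders are unmoved: droppers at (327,125) and (202,175) in the top view, vial at (466,150).

```bash
python3 - <<'E'
from h import *
import pickle
c,f=pickle.load(open('w15.pkl','rb'))
g=lambda u,z:p2w(c,(220+(u[0]+.5)/4-.5,60+(u[1]+.5)/4-.5),z)
y=np.radians(1.8);u=np.array([np.cos(y),np.sin(y),0]);n=np.array([-u[1],u[0],0]);F=np.array([.5770,-.1623,0])
for z in (.036,.039,.042,.045):
    a,b=g((288,185.5),z),g((517,185.5),z);m=(a+b)/2
    print(z,np.linalg.norm(a-b),'out',-u@(m-F)*1000,'lat',n@(m-F)*1000, 'yaw',np.degrees(np.arctan2(a[0]-b[0],a[1]-b[1])))
st()
E
```

```text
0.036 0.05071810264373777 out 60.14265714254229 lat -0.42893385742147844 yaw -1.7306549344544173
0.039 0.05014665803837809 out 60.1283631000282 lat -0.42786923339855126 yaw -1.7306549344544346
0.042 0.049575213433018406 out 60.11406905751401 lat -0.42680460937559983 yaw -1.7306549344544524
0.045 0.04900376882765872 out 60.099775014999814 lat -0.4257399853526484 yaw -1.7306549344544704
t 32.02 p [ 0.438  -0.1668  0.1689] rpy [-1.5588  0.0005 -1.5396] F [ 0.4798  0.2117 -0.961 ] w 0.0856
```

```bash
python3 - <<'E'
from h import *
print(bot.job_done())
E
```

```text
the job is handed in; nothing more can be done
None
```

The plate is fully home in the reader and the job is handed in at about 32 s, well inside the 72 s limit.

- **Slide:** I slid the plate along the lane with the shut fingertips pressing at about 4.5 to 7 N (7.7 N reading just after contact). It stopped with about 48 mm overhanging the front edge.
- **Pick-up and insertion:** I pinched the plate by its sides with 45 N, carried it over and pushed it in. The carriage resisted with about 3.5 N until the plate met the stop.
- **Press and release:** I held it against the stop at about 9.4 to 9.9 N for roughly 0.9 s, then eased off, let go and backed away.
- **Depth check:** After release, the camera showed 60.1 mm sticking out against 60 mm expected, and 0.4 mm off centre.
- **Bystanders:** By eye, the two droppers and the vial stand where they were; I did not measure them.

**Droop:** Once released, the plate's outer end dropped about 5 mm, a tilt of about 4°. This fits the slot's vertical play, because the plate's centre lies just outside the unflared slot floor. I left it that way, since the depth had not changed.

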